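# Put away the dry chai things

## Task

The washing-up is dry, so put it away. Load every tin lying on the counter flat into the gravity-feed tower from the top, the squat one before the others so that it sits at the bottom and comes out first. Hang the drop hanger from the drying tray on the middle part of the high utensil rail, then hang the milk dipper by its hook from the hanger's lower loop, and leave both hanging still and free; leave the other kitchen things where they are.

Things in the scene. Friction and masses are not known exactly. Their poses are not given: they have to be found in the camera images.
- hanger: steel drop hanger, 131 mm tall, about 90 g, hung at first on the drying tray's low bar. Top: strap (14 mm wide, 4 mm thick) bent into an inverted U, 24 mm wide inside along x, that hooks over a 12 mm bar; below: a rod to a closed stirrup loop. Origin: the axis of the bar it hangs on, 12 mm below the strap's peak; z up, y along the bar. It swings freely about the bar
- hanger_grip (a point): 8 mm below the hanger's origin, midway between the strap's two upright legs: their outer faces lie at x = +16 and -16 mm, they run from 1 to 24 mm below the origin. Gripped here across x from above, the fingers stand astride the bar
- hanger_loop (a point): the lower loop: middle of the bottom wire of the hanger's stirrup, 116 mm below the hanger's origin; the wire is 6 mm thick and runs along the hanger's y. The stirrup's window above it lies in the hanger's y-z plane, 44 mm wide and 48 mm high. Axes as the hanger's
- dipper: steel milk dipper, about 120 g, upright on the drying tray: cup 52 mm wide and 50 mm high; on its -x side, roughly towards the robot, an upright flat handle that ends in a hook bent over towards +x. Hook: top 158 mm above the underside, tip coming down to z = 129 mm at x = +9.5 mm, 32 mm free between handle and tip. Origin: centre of the cup's underside, z up
- dipper_grip (a point): point on the dipper's handle, (-27.5, 0, 100) mm in its frame. The handle is 10 mm wide (y) and 6 mm thick (x), straight and free from z = 50 to 144 mm. Gripped across y with the fingers leaning 25 to 45 degrees, coming from -x and above, the hand stays clear of what the hook hangs on
- dipper_hook (a point): centre of a 6 mm wire seated in the dipper's hook: (-8.5, 0, 150) mm in the dipper's frame; axes as the dipper's. When hung, it meets hanger_loop and the dipper leans a few degrees
- rail: fixed utensil rail: 12 mm round steel bar along the rail's y, axis 335 mm above the counter, on two 14 mm posts 260 mm apart with round feet. Origin: on the counter midway between the posts; x level, square to the bar, pointing away from the robot
- rail_mid (a point): middle of the rail's bar, on its axis, 335 mm above the counter; axes as the rail's
- drainer: fixed steel drying tray, 190 mm (x) by 240 mm (y), rim 14 mm high, floor 3 mm thick. A 12 mm round bar runs along its y at x = +45 mm, axis 150 mm above the counter, on posts at y = +100 and -100 mm. Origin: centre of the underside, x pointing away from the robot
- tower: fixed gravity-feed tin tower, base 105 x 95 x 8 mm: four upright 6 mm wires at x, y = +-22 mm form a shaft 4 mm wider than a tin, open at the top; tins let go in it drop and stack. The lowest comes out on the -x side, over an 8 mm lip and under the two wires that stop 52 mm up. Origin: centre of the underside, axes square to the base, z up
- tower_floor (a point): centre of the tower's floor on which the lowest tin rests, 8 mm above the counter; axes as the tower's
- tower_mouth (a point): centre of the tower's open top, 188 mm above the counter; the wires flare out by 9 mm over the last 20 mm. Between the wires, along the tower's x and y, gaps 38 mm wide let fingers pass down beside a tin, as far as the hoop 115 mm above the counter. Axes as the tower's
- squat_tin: the squat tin: round aluminium tin, 52 mm in diameter, 24 mm high, on the counter. Origin: centre of its underside, z up
- tin1: full-height aluminium round tin, 52 mm in diameter, 36 mm high, on the counter; two to four of these four are there. Origin: centre of its underside, z up
- tin2: full-height aluminium round tin, 52 mm in diameter, 36 mm high, on the counter; two to four of these four are there. Origin: centre of its underside, z up
- tin3: full-height aluminium round tin, 52 mm in diameter, 36 mm high, on the counter; two to four of these four are there. Origin: centre of its underside, z up
- tin4: full-height aluminium round tin, 52 mm in diameter, 36 mm high, on the counter; two to four of these four are there. Origin: centre of its underside, z up
- jar: bystander: pink jar with twist cap, 102 mm wide, 133 mm high. Origin: centre of its underside; not to be disturbed
- pot_lid: bystander: aluminium pot lid, 180 mm wide, lying flat, 39 mm high with its black knob. Origin: centre of its underside; not to be disturbed
- chakla: bystander: round wooden rolling board on three feet, 176 mm wide, 32 mm high. Origin: centre of its underside; not to be disturbed
- belan: bystander: wooden rolling pin, 38 mm thick, 310 mm long along its x. Origin: centre of its underside; not to be disturbed
- chimta: bystander: steel kitchen tongs lying across the chakla, 270 mm long along its x, 42 mm wide, 14 mm high. Origin: centre of its underside; not to be disturbed
- tumbler: bystander: steel tumbler, 70 mm wide, 78 mm high. Origin: centre of its underside; not to be disturbed
- katori: bystander: small steel bowl, 92 mm wide, 38 mm high. Origin: centre of its underside; not to be disturbed
Things that resemble listed ones, but are neither listed nor needed, are in the scene too. What is shaped like the squat_tin but yellow is not meant. What is shaped like the dipper but green or turquoise is not meant.

How it is judged:
On the way, in this order (a step that is already met when the one before it is completed fails the run):
1. the hanger hangs on the utensil rail, let go, with nothing on it yet (x of hanger in the frame of rail_mid between -0.008 and 0.008 m and z of hanger in the frame of rail_mid between -0.007 and 0.007 m and y of hanger in the frame of rail_mid between -0.11 and 0.11 m and angle between hanger's own z axis and vertical below 0.25 rad and contact force between hanger and rail above 0.3 N and contact force between the fingers and hanger below 0.1 N and distance between dipper_hook and hanger_loop above 0.05 m), for 0.3 s.
2. the dipper hangs from the hanger's lower loop, let go (x of hanger in the frame of rail_mid between -0.008 and 0.008 m and z of hanger in the frame of rail_mid between -0.007 and 0.007 m and y of hanger in the frame of rail_mid between -0.11 and 0.11 m and angle between hanger's own z axis and vertical below 0.25 rad and contact force between hanger and rail above 0.3 N and distance between dipper_hook and hanger_loop below 0.012 m and angle between dipper's own z axis and vertical below 0.3 rad and contact force between dipper and hanger above 0.3 N and contact force between the fingers and dipper below 0.1 N), for 0.3 s.
At the end, for the whole second after the job is handed in: Hanger on the rail (8 mm across, 7 mm in height, within 110 mm of its middle, tilt < 0.25 rad); dipper_hook within 12 mm of hanger_loop, tilt < 0.3 rad, weight on the hanger; all tins in the tower (8 mm off axis, tilt < 0.12 rad), squat tin on its floor (8 mm); all let go, < 0.04 m/s (x of hanger in the frame of rail_mid between -0.008 and 0.008 m and z of hanger in the frame of rail_mid between -0.007 and 0.007 m and y of hanger in the frame of rail_mid between -0.11 and 0.11 m and angle between hanger's own z axis and vertical below 0.25 rad and contact force between hanger and rail above 0.3 N and distance between dipper_hook and hanger_loop below 0.012 m and angle between dipper's own z axis and vertical below 0.3 rad and contact force between dipper and hanger above 0.3 N and linear speed of each of hanger, dipper, squat_tin, tin1, tin2, tin3, tin4 below 0.04 m/s and horizontal distance between each of squat_tin, tin1, tin2, tin3, tin4 and tower_floor below 0.008 m and z of squat_tin in the frame of tower_floor below 0.008 m and angle between each of squat_tin, tin1, tin2, tin3, tin4's own z axis and vertical below 0.12 rad and z of tin1 in the frame of tower_floor between 0.016 and 0.14 m and z of tin2 in the frame of tower_floor between 0.016 and 0.14 m and z of tin3 in the frame of tower_floor between 0.016 and 0.14 m and z of tin4 in the frame of tower_floor between 0.016 and 0.14 m); the robot touches nothing.
It fails at once if one of the bystanders (jar, pot lid, chakla, rolling pin, chimta, tumbler, bowl) is shoved more than 50 mm from its place (distance of any of jar, pot_lid, chakla, belan, chimta, tumbler, katori from where it was at the start of the episode above 0.05 m).
It fails at once if the jar or the tumbler is knocked over (angle between any of jar, tumbler's own z axis and vertical above 0.7 rad).
Of tin1, tin2, tin3, tin4 only 2 to 4 are there at a start; the rules pass over those that are not, and their reading is None.
At some moment in a run one of squat_tin, tin1, tin2, tin3, tin4 may be knocked a few centimetres aside while the robot is not near it.
It also fails if it takes over 210 s, if anything falls off the work surface, if the arm or the gripper's body presses on something with over 40 N, if the wrist force passes 120 N, or if a joint passes its speed limit or range.

## Robot

A 6-joint arm with a two-finger parallel gripper is mounted at the origin on the work surface. World frame = base frame: x ahead of the robot, y to its left, z up, the work surface at z = 0. Lengths are in m, angles in rad, forces in N, time in s.
With the tool pointing down it reaches from about 0.25 to 0.85 m from the base axis. Payload 12.5 kg.
Tool frame: the origin (TCP) lies on the centre line of the jaws, within the pads' length; the fingertips stand 25 mm ahead of it and the grasp point (between the pads) lies 6 mm ahead of it; z points along the fingers, y is the direction in which the jaws open and shut (so a half turn about z gives the same grasp; the last joint's range is limited). The gripper opens to 93 mm and grips with 3 to 60 N. Pads are 15 mm wide; open, the fingers measure 128 mm over their backs; the gripper's body (75 mm by 188 mm) begins 65 mm behind the grasp point.
Start: joints at [1.235, 0.351, 1.652, -0, 1.139, -0.085], TCP at [0.136, 0.533, 0.205] pointing down, gripper open.
Joint ranges: [-2.75, 2.75], [-0.79, 2.1], [0.01, 2.65], [-1.57, 4.71], [0.07, 3.14], [-2.87, 2.87]. Speed limits (rad/s): [2.22, 2.22, 2.79, 3.14, 3.14, 3.14].

## Interface

Orientations are given as a rotation vector (axis times angle).
In Python, from station import sense, vision, ticket gives the robot as it stands. The module is installed in compiled form; this text tells all that it offers.
- The arm moves only by the tool carry_out, never from a script. Its argument "motion" is text: rows parted by semicolons, each of 5 numbers parted by spaces: the shift along the tool's x, y, z in cm, then the turn about the tool's z in rad, then the opening, from 0 (shut) to 1 (fully open). A call has exactly 10 rows; each row is the pose to reach, as a shift and turn from the pose commanded when the call began, along the tool's axes at that moment; what a row does not reach only later rows make up. A row lasts 1/12 s, in which the tool goes at most 41.7 mm and 7.16 degrees, less where a joint would pass 70% of its speed; a pose out of reach is approached as far as the arm can. A call with a gripper value outside its range is refused whole. The fingers move at their own pace and stop on an object; "newtons" is the grip in N (left out, the last holds). Time passes only in rows, so rows that repeat a pose let the fingers close, or fill a call up. It gives the time, the measured TCP pose, the force and the opening at its end, in the units of the state.
- sense(): the state, without advancing time (a new reading comes with each control period).
- vision.camera(name): name is "scene" or "top"; returns a dict with "img" (480x640x3 uint8, red, green, blue), "K" (3x3 intrinsics, pixels), "k1" (the pictures are not rectified: a ray, as slopes to the right and down, at radius r is drawn at 1 + k1 r^2 times it, then the intrinsics apply), "T" (4x4, takes a point from camera to world coordinates). Camera axes: x right, y up, looking along -z (the intrinsics and any distortion apply to the point x, -y, -z); pixel columns grow to the right and rows downward; lengths in m; the calibration is good to about 2 mm. A picture is of the moment at which its call begins. There is no depth.
- ticket.finish_job(): hands the job in, once; it reports no verdict.
The state is a dict: "time": time; "q": joint angles; "joint_vel": joint speeds; "joint_torque": joint torques, N m; "tcp_pos": TCP position; "eef_rot": TCP orientation; "force": force on the tool from outside, world axes, zero at the start; "wrist_torque": the same for the moment, N m; "finger_gap": finger opening in m.
Only numpy, scipy, OpenCV 4.12 (cv2) and the standard library are available. Lean on these libraries where they do the work, as an engineer would, in place of code of your own. Each camera call takes 0.05 s, during which the arm holds its last target. There are 200 camera calls.

## Working session

There is one attempt and no reset: what is moved stays moved. The work goes in short steps, Python scripts to look and compute and a tool call to move; the robot and the scene stay as the last step left them, time stands still between calls to the robot, and variables do not carry over. Pictures are saved under pics/ and viewed, about 12 in all and at most 16, crops included, and the job is handed in when it is done.

Besides the shell and the picture viewer there is one more tool, called in YAML: its name, and indented under it one key for each argument. carry_out: Moves the arm, as the interface text tells. Its arguments: {"type":"object","properties":{"motion":{"type":"string"},"newtons":{"type":"number"}},"required":["motion"]}

```bash
mkdir -p pics; cat > h.py <<'E'
import numpy as np, cv2
from scipy.spatial.transform import Rotation as R
from station import sense, vision, ticket
def cam(n): return vision.camera(n)
def save(c,f,box=None,s=1):
    im=cv2.cvtColor(c["img"],cv2.COLOR_RGB2BGR)
    if box: x0,y0,x1,y1=box; im=im[y0:y1,x0:x1]
    if s!=1: im=cv2.resize(im,None,fx=s,fy=s,interpolation=cv2.INTER_CUBIC)
    cv2.imwrite("pics/"+f,im)
def ray(c,u,v):
    p=cv2.undistortPoints(np.array([[[u,v]]],float),c["K"],np.array([c["k1"],0,0,0,0.]))[0,0]
    d=c["T"][:3,:3]@np.array([p[0],-p[1],-1]); return c["T"][:3,3],d/np.linalg.norm(d)
def plane(c,u,v,z):
    o,d=ray(c,u,v); return o+d*(z-o[2])/d[2]
def tri(c1,p1,c2,p2):
    o1,d1=ray(c1,*p1);o2,d2=ray(c2,*p2)
    s=np.linalg.lstsq(np.c_[d1,-d2],o2-o1,rcond=None)[0]
    a,b=o1+s[0]*d1,o2+s[1]*d2; return (a+b)/2,np.linalg.norm(a-b)
def proj(c,P):
    q=(np.atleast_2d(P)-c["T"][:3,3])@c["T"][:3,:3]
    s=np.c_[q[:,0]/-q[:,2],-q[:,1]/-q[:,2]]
    s=s*(1+c["k1"]*(s**2).sum(1,keepdims=True))
    return s@np.diag([c["K"][0,0],c["K"][1,1]])+c["K"][:2,2]
E
python3 - <<'E'
from h import *
for n in("scene","top"):
    c=cam(n); save(c,n+"0.png"); print(n,c["T"].round(3),c["K"],c["k1"])
s=sense(); print(s, R.from_rotvec(s["eef_rot"]).as_matrix().round(3))
E
```

```text
scene [[ 0.422 -0.632  0.65   1.417]
 [ 0.907  0.298 -0.299 -0.435]
 [-0.005  0.715  0.699  1.162]
 [ 0.     0.     0.     1.   ]] [[621.71057398   0.         314.33449108]
 [  0.         621.71057398 241.49829112]
 [  0.           0.           1.        ]] -0.19082251517526563
top [[ 0.02   0.987 -0.157  0.375]
 [-1.     0.022  0.014 -0.012]
 [ 0.017  0.156  0.988  1.189]
 [ 0.     0.     0.     1.   ]] [[437.70444018   0.         319.87154482]
 [  0.         437.70444018 238.9175094 ]
 [  0.           0.           1.        ]] 0.035508139622627416
{'time': 0.1, 'q': array([ 1.23537922e+00,  3.51148887e-01,  1.65237566e+00, -2.59265499e-05,
        1.13909788e+00, -8.46105017e-02]), 'joint_vel': array([-0.00113696, -0.00113345, -0.00174668, -0.00056188, -0.00078557,
        0.00056233]), 'joint_torque': array([ 3.10596606e-04, -4.98025990e+01, -2.85705060e+01,  6.98903971e-02,
        2.39589228e-02, -7.18462252e-05]), 'tcp_pos': array([0.13637975, 0.53248038, 0.20426769]), 'eef_rot': array([-3.92893371e-01, -3.11673427e+00,  1.58962300e-03]), 'force': array([-0.5157165 ,  0.3278636 , -0.40571439]), 'wrist_torque': array([0.06399711, 0.04053565, 0.01637618]), 'finger_gap': 0.09294534057676275} [[-0.969  0.248 -0.   ]
 [ 0.248  0.969 -0.001]
 [ 0.    -0.001 -1.   ]]
```

View pics/scene0.png

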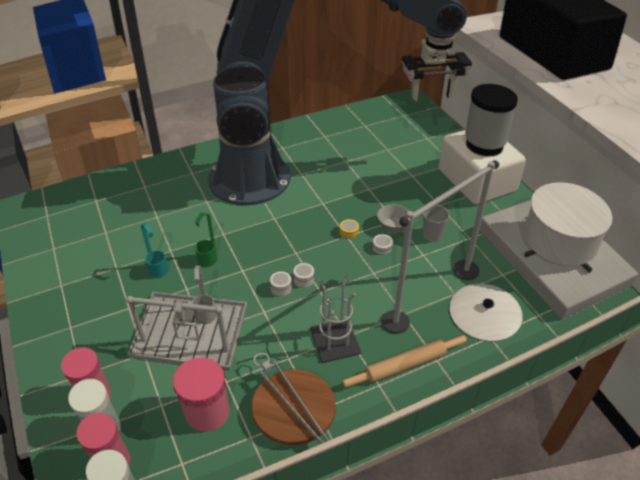

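View pics/top0.png

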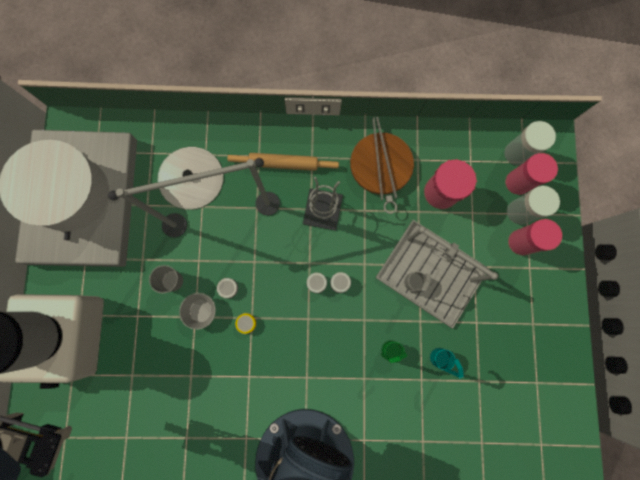

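The scene picture shows tins at (281,284), (304,275) and (383,243), with a yellow look-alike at (349,228). The dipper and hanger are in the tray at about (195,305), with green and turquoise look-alikes at (206,245) and (155,260). The tower is at (335,325), and the rail runs from (405,220) to (495,165). In the top view the tins are at (317,283), (341,283) and (227,288), yellow is at (246,324), and the tray is centred near (437,275).

Candidates:
- **Squat tin:** white (383,243), yellow (349,228), and the whites (281,284) and (304,275).
- **Dipper:** steel at (203,290), turquoise (155,250), green (206,235).

Next I'll check the choice in close crops.

```bash
python3 - <<'E'
from h import *
a=cam("scene"); b=cam("top"); import pickle; pickle.dump((a,b),open("c0.pkl","wb"))
A=cv2.resize(a["img"][225:375,110:260],(640,640)[:2],interpolation=cv2.INTER_CUBIC)
B=cv2.resize(b["img"][215:335,370:500],None,fx=4,fy=4,interpolation=cv2.INTER_CUBIC)
save(a,"dr_s.png",(110,225,260,370),4)
save(b,"dr_t.png",(370,215,500,335),5)
A=cv2.resize(a["img"][200:370,250:430],None,fx=3,fy=3,interpolation=cv2.INTER_CUBIC)
save(a,"tins_s.png",(250,190,430,370),3.3)
E
```

```text
(no output)
```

View pics/dr_s.png

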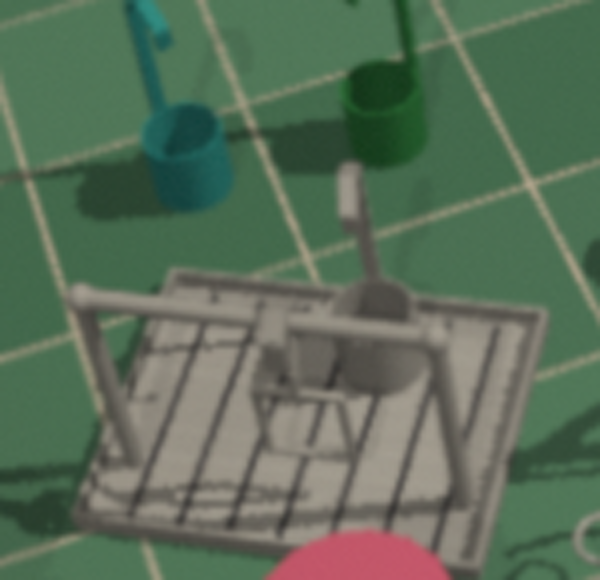

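View pics/dr_t.png

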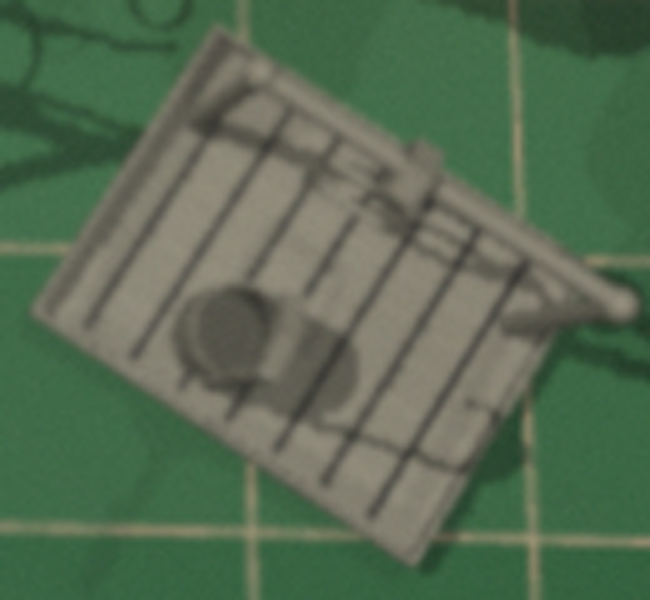

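View pics/tins_s.png

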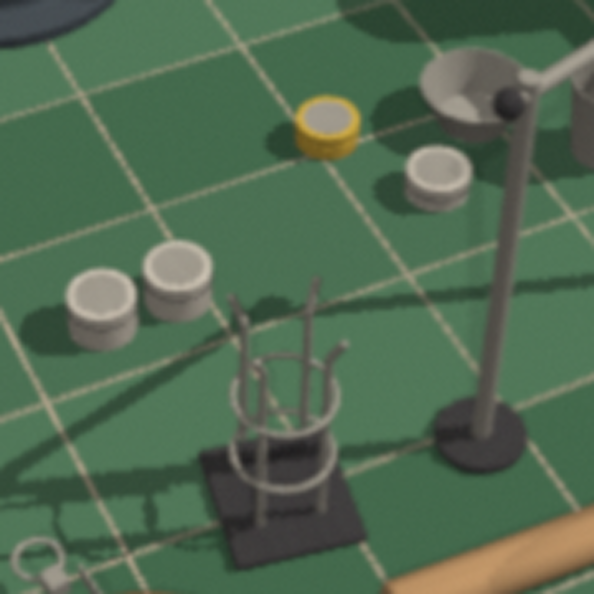

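Choice: the squat tin is the white one at scene (383,243). It is clearly lower than the two tall ones at (281,284) and (304,275), which makes three tins in all. The steel dipper stands in the tray and its hook top is at scene (197,268); the hanger strap is at scene (178,306) and top (455,248).

```bash
cat > m1.py <<'E'
from h import *; import pickle
a,b=pickle.load(open("c0.pkl","rb"))
S=lambda u,v:(110+u/4,225+v/4); T=lambda u,v:(370+u/5,215+v/5); W=lambda u,v:(250+u/3.3,190+v/3.3)
def P(n,x): print(n,np.round(x[0],4),"gap",round(x[1],4))
P("barL",tri(a,S(433,328),b,T(262,68))); P("barR",tri(a,S(82,295),b,T(622,303)))
P("strap",tri(a,S(272,322),b,T(425,168)))
for p in((218,28),(35,312),(412,565)): print("traycorner top",plane(b,*T(*p),.014).round(4))
for p in((175,272),(545,312),(478,568),(80,522)): print("traycorner scene",plane(a,*S(*p),.014).round(4))
P("hooktop",tri(a,S(350,168),b,T(285,342)))
for p in((265,378),(305,305)): print("hook ends",plane(b,*T(*p),.161).round(4))
P("rail1",tri(a,(405,220),b,(258,162)));P("rail2",tri(a,(495,165),b,(117,195)))
for p in((202,455),(242,567),(365,535),(322,440)): print("tower base",plane(a,*W(*p),.008).round(4))
for n,c,pts in(("s",a,[(383,243,.024),(281,283,.036),(304,274,.036)]),("t",b,[(227,288,.024),(317,283,.036),(341,283,.036)])):
  hsv=cv2.cvtColor(c["img"],cv2.COLOR_RGB2HSV)
  m=((hsv[...,1]<70)&(hsv[...,2]>110)).astype(np.uint8)
  k,l,st,ce=cv2.connectedComponentsWithStats(m)
  for u,v,h in pts:
    i=l[v,u]; print(n,st[i],ce[i].round(1), plane(c,*ce[i],h).round(4), plane(c,*ce[i],h/2).round(4))
E
python3 m1.py
```

```text
barL [ 0.571  -0.2724  0.1525] gap 0.0027
barR [ 0.4624 -0.4416  0.1467] gap 0.0059
strap [ 0.5252 -0.3503  0.1467] gap 0.0051
traycorner top [ 0.6183 -0.2849  0.014 ]
traycorner top [ 0.4606 -0.1843  0.014 ]
traycorner top [ 0.3319 -0.3827  0.014 ]
traycorner scene [ 0.3459 -0.381   0.014 ]
traycorner scene [ 0.4722 -0.1828  0.014 ]
traycorner scene [ 0.6301 -0.2823  0.014 ]
traycorner scene [ 0.5077 -0.4809  0.014 ]
hooktop [ 0.44   -0.2791  0.1532] gap 0.0061
hook ends [ 0.4214 -0.2703  0.161 ]
hook ends [ 0.456  -0.2898  0.161 ]
rail1 [0.6672 0.1059 0.3326] gap 0.0032
rail2 [0.5931 0.385  0.3288] gap 0.0077
tower base [ 0.6026 -0.0706  0.008 ]
tower base [ 0.7009 -0.0861  0.008 ]
tower base [0.7131 0.0014 0.008 ]
tower base [0.6268 0.0123 0.008 ]
s [372 234  21  21 282] [383.  242.1] [0.4379 0.2126 0.024 ] [0.4275 0.2194 0.012 ]
s [269 270  23  27 397] [281.4 281. ] [ 0.4608 -0.0851  0.036 ] [ 0.4455 -0.0795  0.018 ]
s [   0  176  353  191 7936] [181.8 278.8] [ 0.3504 -0.3056  0.036 ] [ 0.3333 -0.3036  0.018 ]
t [216 277  21  22 340] [226.1 287.5] [0.4251 0.2156 0.024 ] [0.4256 0.218  0.012 ]
t [ 212  241  388  239 6188] [401.  338.3] [ 0.3038 -0.2425  0.036 ] [ 0.3027 -0.2461  0.018 ]
t [331 272  20  20 334] [340.3 281.5] [ 0.4462 -0.0844  0.036 ] [ 0.4473 -0.0856  0.018 ]
```

carry_out:
  motion: "0 0 -4 0 0.5; 0 0 -8 0 0.5; 0 0 -12 0 0.5; 0 0 -16 0 0.5; 0 0 -20 0 0.5; 0 0 -24 0 0.5; 0 0 -28 0 0.5; 0 0 -32 0 0.5; 0 0 -36 0 0.5; 0 0 -40 0 0.5"
  newtons: 20

```text
time: 1.03
tcp_pos: [0.1362, 0.5321, 0.6067]
eef_rot: [0.393, 3.117, 0.0]
force: [-0.2, -0.1, 1.0]
finger_gap: 0.0469
```

carry_out:
  motion: "0 0 -4 0 0.5; 0 0 -8 0 0.5; 0 0 -12 0 0.5; 0 0 -16 0 0.5; 0 0 -20 0 0.5; 0 0 -24 0 0.5; 0 0 -28 0 0.5; 0 0 -32 0 0.5; 0 0 -36 0 0.5; 0 0 -40 0 0.5"

```text
time: 1.87
tcp_pos: [0.1177, 0.4598, 0.7668]
eef_rot: [0.392, 3.114, 0.031]
force: [0.5, 0.4, -0.5]
finger_gap: 0.0466
```

carry_out:
  motion: "0 0 4 0 0.5; 0 0 8 0 0.5; 0 0 12 0 0.5; 0 0 16 0 0.5; 0 0 20 0 0.5; 0 0 24 0 0.5; 0 0 28 0 0.5; 0 0 32 0 0.5; 0 0 36 0 0.5; 0 0 40 0 0.5"

```text
time: 2.7
tcp_pos: [0.1195, 0.4663, 0.4403]
eef_rot: [0.393, 3.114, 0.029]
force: [0.7, 0.9, -1.0]
finger_gap: 0.0464
```

```bash
python3 - <<'E'
from h import *
s=sense(); print(s["q"].round(4),s["tcp_pos"].round(4),R.from_rotvec(s["eef_rot"]).as_matrix().round(4))
E
```

```text
[ 1.2223e+00  7.0000e-02  1.4378e+00  1.5000e-03  1.6151e+00 -9.7600e-02] [0.1195 0.4663 0.4403] [[-9.687e-01  2.482e-01  5.000e-03]
 [ 2.482e-01  9.685e-01  1.810e-02]
 [-4.000e-04  1.870e-02 -9.998e-01]]
```

carry_out:
  motion: "0 4 0 0 0.5; 0 8 0 0 0.5; 0 12 0 0 0.5; 0 16 0 0 0.5; 0 20 0 0 0.5; 0 24 0 0 0.5; 0 28 0 0 0.5; 0 32 0 0 0.5; 0 36 0 0 0.5; 0 40 0 0 0.5"

```text
time: 3.53
tcp_pos: [0.2009, 0.7828, 0.4386]
eef_rot: [0.392, 3.112, 0.055]
force: [1.2, 0.9, 0.6]
finger_gap: 0.0463
```

carry_out:
  motion: "0 4 0 0 0.5; 0 8 0 0 0.5; 0 12 0 0 0.5; 0 16 0 0 0.5; 0 20 0 0 0.5; 0 24 0 0 0.5; 0 28 0 0 0.5; 0 32 0 0 0.5; 0 36 0 0 0.5; 0 40 0 0 0.5"

```text
time: 4.37
tcp_pos: [0.2138, 0.8338, 0.3508]
eef_rot: [0.392, 3.108, 0.09]
force: [0.3, 0.4, -0.2]
finger_gap: 0.0467
```

```bash
python3 - <<'E'
from h import *
s=sense(); print(s["q"].round(4),s["tcp_pos"].round(4),R.from_rotvec(s["eef_rot"]).as_matrix().round(4))
E
```

```text
[ 1.2646  1.0941  0.013   0.0035  1.9769 -0.0539] [0.2138 0.8338 0.3508] [[-0.9687  0.2477  0.0143]
 [ 0.2482  0.9671  0.0559]
 [-0.      0.0577 -0.9983]]
```

The out-of-reach push builds up lean, and it persists. I can use that for the dipper later. Next I'll measure the tower and rail more closely.

```bash
python3 - <<'E'
from h import *; import pickle
a,b=pickle.load(open("c0.pkl","rb"))
im=np.vstack([cv2.resize(b["img"][140:230,100:290],(760,360),interpolation=cv2.INTER_CUBIC),
 np.hstack([cv2.resize(b["img"][180:232,298:350],(312,240),interpolation=cv2.INTER_CUBIC)[:240], cv2.resize(a["img"][155:235,395:505],(448,240),interpolation=cv2.INTER_CUBIC)])])
cv2.imwrite("pics/rt.png",im[...,::-1])
E
```

```text
(no output)
```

View pics/rt.png

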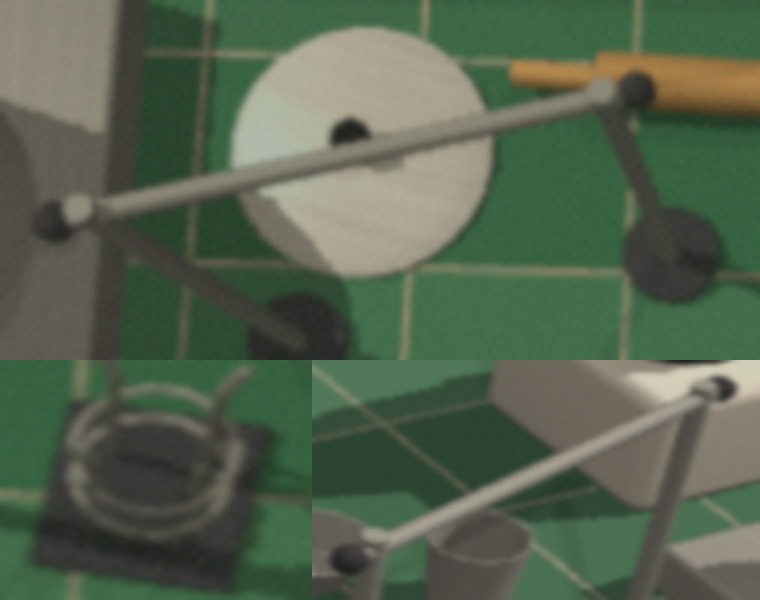

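```bash
python3 - <<'E'
from h import *; import pickle
a,b=pickle.load(open("c0.pkl","rb"))
W=lambda u,v:(250+u/3.3,190+v/3.3)
f=lambda x:(x[0].round(4),round(x[1],4))
print("hoop hi",f(tri(a,W(285,395),b,(323.8,198.9))),"lo",f(tri(a,W(283,445),b,(323.3,205.4))))
print("hoop hi plane",plane(a,*W(285,395),.115).round(4),plane(b,323.8,198.9,.115).round(4))
C=[plane(b,*p,.008)[:2] for p in((310,189.3),(343,195.2),(336.7,230.3),(303.8,223.8))]
C=np.array(C);print("base top",C.round(4),C.mean(0).round(4),[np.linalg.norm(C[i]-C[i-1]).round(4) for i in range(4)])
print("posts",f(tri(a,(411,215),b,(250.5,163.75))),f(tri(a,(491.7,165),b,(119.5,192.5))))
print("posts top@.338",plane(b,250.5,163.75,.338),plane(b,119.5,192.5,.338),"scene",plane(a,411,215,.338),plane(a,491.7,165,.338))
print("feet top",plane(b,268.25,203.75,.006),plane(b,174.5,225,.006),"scene",plane(a,397,321.5,.006),plane(a,466.5,270,.006))
s=sense();print(s["tcp_pos"].round(4))
tip=s["tcp_pos"]+.025*R.from_rotvec(s["eef_rot"]).as_matrix()[:,2]
E
```

```text
hoop hi (array([ 0.6506, -0.0336,  0.1082]), np.float64(0.0041)) lo (array([ 0.6477, -0.0331,  0.0509]), np.float64(0.0056))
hoop hi plane [ 0.6562 -0.0342  0.115 ] [ 0.6481 -0.0353  0.115 ]
base top [[ 0.7017  0.0012]
 [ 0.6871 -0.0908]
 [ 0.5877 -0.0746]
 [ 0.6037  0.016 ]] [ 0.6451 -0.037 ] [np.float64(0.0991), np.float64(0.0932), np.float64(0.1007), np.float64(0.092)]
posts (array([0.6624, 0.1213, 0.3359]), np.float64(0.0051)) (array([0.5956, 0.3754, 0.3347]), np.float64(0.0027))
posts top@.338 [0.66051596 0.11853747 0.338     ] [0.59416905 0.37253729 0.338     ] scene [0.66470175 0.12255135 0.338     ] [0.5987223 0.373868  0.338    ]
feet top [0.65826941 0.1156632  0.006     ] [0.59258651 0.36778343 0.006     ] scene [0.67084805 0.12110669 0.006     ] [0.60370047 0.36767757 0.006     ]
[0.2138 0.8338 0.3508]
```

```bash
cat >> h.py <<'E'
def go(P,phi,tag="",frm=None):
    """tool-frame shift (cm) and turn (rad) from the current pose to TCP at P with jaw axis at world angle phi (deg)"""
    s=sense(); M=R.from_rotvec(s["eef_rot"]).as_matrix(); p=s["tcp_pos"] if frm is None else np.array(frm)
    d=M.T@(np.array(P)-p)*100
    y=M[:,1]; cur=np.degrees(np.arctan2(y[1],y[0])); t=((cur-phi+90)%180)-90
    print(tag,"shift",d.round(2),"turn",np.radians(t).round(3),"| jaw now",cur.round(1),"tilt z",M[:,2].round(3))
E
echo
```

carry_out:
  motion: "0 -2 -8 0 0.8; 0 -6 -10 0 0.8; 0 -10 -10 0 0.8; 0 -14 -10 0 0.8; 0 -18 -10 0 0.8; 0 -22 -10 0 0.8; 0 -26 -10 0 0.8; 0 -30 -8 0 0.8; 0 -34 -4 0 0.8; 0 -38 0 0 0.8"

```text
time: 5.2
tcp_pos: [0.1365, 0.5321, 0.3838]
eef_rot: [0.392, 3.107, 0.096]
force: [0.9, 0.6, -0.4]
finger_gap: 0.0744
```

```bash
python3 - <<'E'
from h import *
go((.427,.2187,.11),82)
E
```

```text
shift [-35.9  -24.8   25.92] turn -0.111 | jaw now 75.6 tilt z [ 0.016  0.06  -0.998]
```

carry_out:
  motion: "-4 -3 1 0 0.8; -8 -6 2 0 0.8; -12 -9 4 0 0.8; -15 -12 6 0 0.8; -18 -14 8 -0.05 0.8; -21 -16 10 -0.1 0.8; -24 -18 12 -0.11 0.8; -27 -20 14 -0.11 0.8; -30 -22 16 -0.11 0.8; -33 -24 18 -0.11 0.8"

```text
time: 6.03
tcp_pos: [0.3817, 0.2489, 0.2055]
eef_rot: [0.22, 3.121, 0.09]
force: [1.2, 0.6, 1.1]
finger_gap: 0.0742
```

```bash
python3 - <<'E'
from h import *
go((.427,.2187,.13),82); s=sense(); M=R.from_rotvec(s["eef_rot"]).as_matrix(); p=s["tcp_pos"]
a=cam("scene");b=cam("top")
for c in(a,b):
  print([proj(c,p+M@np.array([0,y,.025])).round(1).tolist() for y in(.037,-.037)])
im=np.hstack([cv2.resize(a["img"][160:270,320:430],(400,400),interpolation=cv2.INTER_CUBIC),cv2.resize(b["img"][235:345,180:290],(400,400),interpolation=cv2.INTER_CUBIC)])
cv2.imwrite("pics/tip.png",im[...,::-1])
E
```

```text
shift [-4.86 -2.79  7.44] turn -0.001 | jaw now 81.9 tilt z [ 0.016  0.056 -0.998]
[[[403.0, 176.1]], [[375.8, 182.7]]]
[[[179.7, 300.5]], [[212.6, 305.8]]]
```

View pics/tip.png

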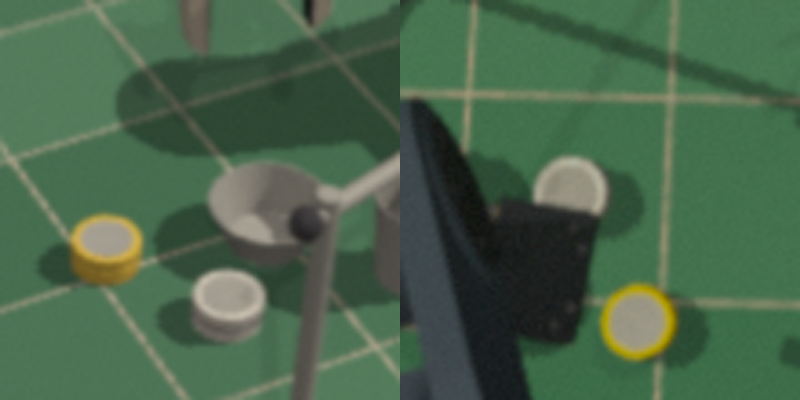

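carry_out:
  motion: "-2 -1 0 0 0.8; -4 -2 2 0 0.8; -4.9 -2.8 4 0 0.8; -4.9 -2.8 5 0 0.8; -4.9 -2.8 6 0 0.8; -4.9 -2.8 7 0 0.8; -4.9 -2.8 7.5 0 0.8; -4.9 -2.8 7.5 0 0.8; -4.9 -2.8 7.5 0 0.8; -4.9 -2.8 7.5 0 0.8"

```text
time: 6.97
tcp_pos: [0.4264, 0.2204, 0.1306]
eef_rot: [0.219, 3.121, 0.089]
force: [-0.7, -0.5, 0.3]
finger_gap: 0.0747
```

```bash
python3 - <<'E'
from h import *
go((.427,.2187,.030),82); s=sense(); M=R.from_rotvec(s["eef_rot"]).as_matrix(); p=s["tcp_pos"];print(p)
a=cam("scene");b=cam("top")
for c in(a,b):
  print([proj(c,p+M@np.array([0,y,.025])).round(1).tolist() for y in(.037,-.037)])
im=np.hstack([cv2.resize(a["img"][190:270,340:420],(400,400),interpolation=cv2.INTER_CUBIC),cv2.resize(b["img"][245:325,190:270],(400,400),interpolation=cv2.INTER_CUBIC)])
cv2.imwrite("pics/tip2.png",im[...,::-1])
E
```

```text
shift [-1.000e-02 -7.400e-01  1.004e+01] turn -0.0 | jaw now 82.0 tilt z [ 0.015  0.056 -0.998]
[0.4263918 0.2204163 0.130614 ]
[[[399.8, 211.9]], [[372.7, 218.8]]]
[[[202.0, 282.8]], [[232.2, 287.7]]]
```

View pics/tip2.png

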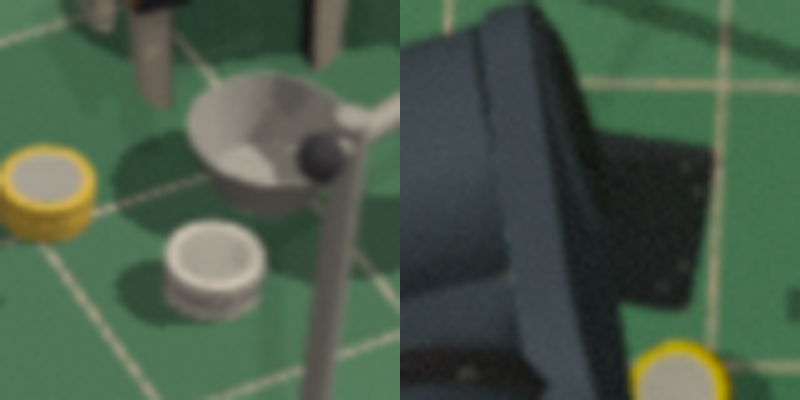

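carry_out:
  motion: "0 -0.2 2 0 0.8; 0 -0.4 4 0 0.8; 0 -0.5 6 0 0.8; 0 -0.6 7.5 0 0.8; 0 -0.6 8.5 0 0.8; 0 -0.7 9.2 0 0.8; 0 -0.7 9.7 0 0.8; 0 -0.7 9.8 0 0.8; 0 -0.7 9.8 0 0.8; 0 -0.7 9.8 0 0.8"

```text
time: 7.9
tcp_pos: [0.4271, 0.2187, 0.0323]
eef_rot: [0.22, 3.121, 0.089]
force: [-0.2, 0.2, -0.2]
finger_gap: 0.0742
```

carry_out:
  motion: "0 0 0 0 0.4; 0 0 0 0 0.4; 0 0 0 0 0.4; 0 0 0 0 0.4; 0 0 0 0 0.4; 0 0 0 0 0.4; 0 0 0 0 0.4; 0 0 0 0 0.4; 0 0 0 0 0.4; 0 0 0 0 0.4"
  newtons: 15

```text
time: 8.73
tcp_pos: [0.4267, 0.2185, 0.0317]
eef_rot: [0.22, 3.122, 0.089]
force: [-0.4, -1.9, 0.5]
finger_gap: 0.0374
```

```bash
python3 - <<'E'
from h import *
a=cam("scene");b=cam("top")
im=np.hstack([cv2.resize(a["img"][190:270,340:420],(400,400),interpolation=cv2.INTER_CUBIC),cv2.resize(b["img"][245:325,190:270],(400,400),interpolation=cv2.INTER_CUBIC)])
cv2.imwrite("pics/tip3.png",im[...,::-1])
E
```

```text
(no output)
```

View pics/tip3.png

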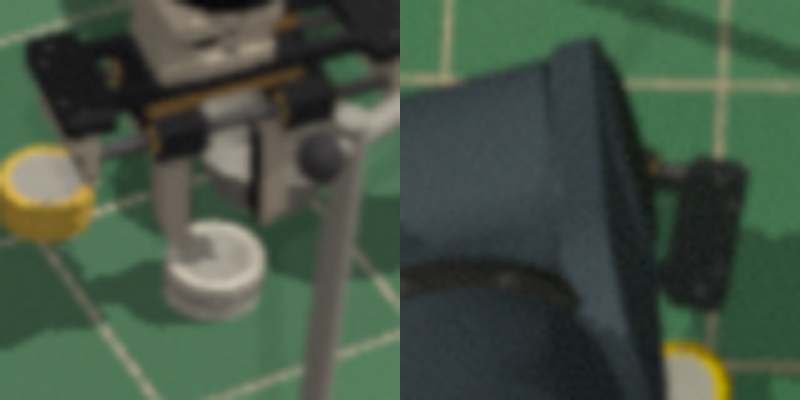

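The fingertips sit above the tin: the left one is drawn over its rim at about (195,255) in the crop, so the real tips are roughly 2 cm higher than computed. I'll reopen and go down slowly while watching the force.

carry_out:
  motion: "0 0 0 0 0.8; 0 0 0 0 0.8; 0 0 0 0 0.8; 0 0 0 0 0.8; 0 0 0 0 0.8; 0 0 0.4 0 0.8; 0 0 0.8 0 0.8; 0 0 0.8 0 0.8; 0 0 0.8 0 0.8; 0 0 0.8 0 0.8"

```text
time: 9.67
tcp_pos: [0.4267, 0.219, 0.0236]
eef_rot: [0.22, 3.122, 0.089]
force: [0.7, 0.0, 0.2]
finger_gap: 0.0741
```

carry_out:
  motion: "0 0 0.1 0 0.8; 0 0 0.2 0 0.8; 0 0 0.3 0 0.8; 0 0 0.4 0 0.8; 0 0 0.5 0 0.8; 0 0 0.6 0 0.8; 0 0 0.7 0 0.8; 0 0 0.8 0 0.8; 0 0 0.8 0 0.8; 0 0 0.8 0 0.8"

```text
time: 10.5
tcp_pos: [0.4269, 0.2194, 0.0157]
eef_rot: [0.22, 3.122, 0.089]
force: [0.1, 0.2, 0.0]
finger_gap: 0.0746
```

carry_out:
  motion: "0 0 0 0 0.4; 0 0 0 0 0.4; 0 0 0 0 0.4; 0 0 0 0 0.4; 0 0 0 0 0.4; 0 0 0 0 0.4; 0 0 0 0 0.4; 0 0 0 0 0.4; 0 0 0 0 0.4; 0 0 0 0 0.4"
  newtons: 15

```text
time: 11.33
tcp_pos: [0.4269, 0.2194, 0.0157]
eef_rot: [0.22, 3.122, 0.089]
force: [0.2, 0.4, 0.8]
finger_gap: 0.0373
```

```bash
python3 - <<'E'
from h import *
a=cam("scene");b=cam("top")
s=sense(); M=R.from_rotvec(s["eef_rot"]).as_matrix(); p=s["tcp_pos"]
print([proj(a,p+M@np.array([0,y,.025])).round(1).tolist() for y in(.019,-.019)])
im=np.hstack([cv2.resize(a["img"][200:270,350:420],(560,560),interpolation=cv2.INTER_CUBIC)])
cv2.imwrite("pics/tip4.png",im[...,::-1])
hsv=cv2.cvtColor(a["img"],cv2.COLOR_RGB2HSV)
E
```

```text
[[[389.5, 245.8]], [[376.2, 249.3]]]
```

View pics/tip4.png

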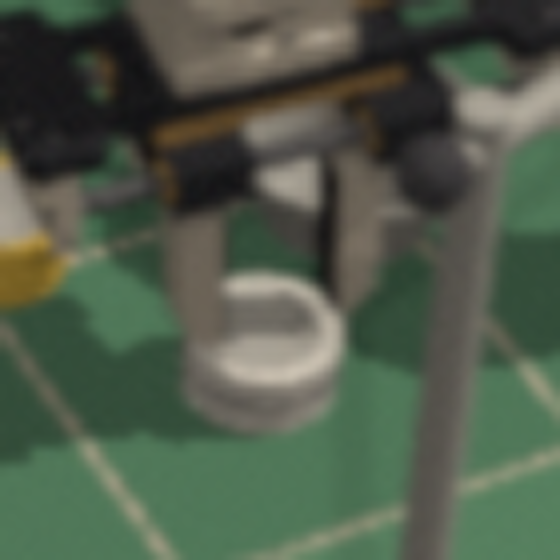

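```bash
python3 - <<'E'
from h import *; import pickle
a,b=pickle.load(open("c0.pkl","rb"))
print(proj(a,[[0,0,0],[0,0,.1]]),proj(b,[[0,0,0],[0,0,.1]]))
save(a,"base.png",(200,130,300,205),4); save(b,"baset.png",(240,390,370,480),4)
im=np.vstack([cv2.resize(a["img"][130:205,200:300],(400,300)),cv2.resize(b["img"][390:480,240:370],(433,300))[:,:400]])
cv2.imwrite("pics/base2.png",im[...,::-1])
s=sense();print(s["joint_torque"].round(1),s["force"])
E
```

```text
[[248.7772886  176.78411482]
 [246.21706836 149.78431056]] [[304.01963047 459.14639237]
 [303.21890331 474.03008626]]
[ -0.  -47.4 -17.1   0.1  -0.    0. ] [-0.49188248 -0.03645026 -0.48053976]
```

View pics/base2.png

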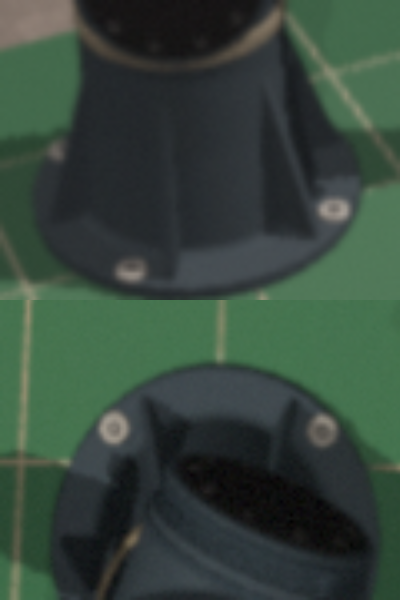

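carry_out:
  motion: "0 0 0 0 0.8; 0 0 0 0 0.8; 0 0 0 0 0.8; 0 0 0 0 0.8; 0 0 0 0 0.8; 0 0 0.1 0 0.8; 0 0 0.2 0 0.8; 0 0 0.3 0 0.8; 0 0 0.4 0 0.8; 0 0 0.5 0 0.8"

```text
time: 12.27
tcp_pos: [0.4269, 0.2197, 0.0106]
eef_rot: [0.22, 3.122, 0.089]
force: [-1.3, -0.5, -0.2]
finger_gap: 0.0741
```

```bash
python3 - <<'E'
from h import *; import pickle
a0,b0=pickle.load(open("c0.pkl","rb"))
p=np.array([.13638,.53248,.20427]); y=np.array([.248,.969,0])
for c in(a0,b0): print(proj(c,[p+y*.0465+[0,0,-.025],p-y*.0465+[0,0,-.025],p+y*.064+[0,0,-.025],p-y*.064+[0,0,-.025]]).round(1).tolist())
# rows of light finger pixels in scene0
hsv=cv2.cvtColor(a0["img"],cv2.COLOR_RGB2HSV)
for x in range(408,460,3):
  col=a0["img"][70:125,x].mean(1).astype(int); print(x,col[::3])
E
```

```text
[[444.9, 106.4], [415.2, 109.1], [450.4, 105.9], [409.5, 109.7]]
[[33.6, 411.9], [75.7, 423.4], [25.6, 409.8], [83.6, 425.6]]
408 [ 63  81  75  50  41  39  40  44  46  48  46  46  46  46  47  72  89 110
  87]
411 [ 67  89  86  76  52  50  52  58  59  52  47  45  45  46  49  56  68  95
 107]
414 [41 52 45 55 78 84 88 89 89 86 59 48 46 47 54 54 56 71 92]
417 [38 26 16 61 79 89 90 87 84 78 64 46 43 46 58 55 56 57 80]
420 [44 23 18 45 49 45 42 45 45 46 46 47 45 46 56 56 57 57 57]
423 [43 35 30 40 43 39 43 44 46 45 45 47 48 50 54 51 58 58 56]
426 [42 64 37 39 40 41 41 41 42 45 46 48 45 60 54 52 57 56 57]
429 [42 59 40 42 43 42 42 46 45 47 46 49 47 68 55 53 57 56 58]
432 [44 61 45 44 46 46 46 46 45 44 48 48 45 54 51 50 57 56 56]
435 [44 58 44 44 45 44 44 45 44 41 42 45 49 51 49 51 51 51 50]
438 [45 55 42 42 41 41 41 41 41 41 38 38 50 51 50 51 55 54 55]
441 [45 53 40 40 39 42 38 41 47 57 71 77 85 61 51 49 58 57 57]
444 [47 45 58 66 78 89 92 96 95 97 97 97 96 95 57 49 58 57 58]
447 [87 61 96 89 82 71 52 38 29 68 98 99 97 98 94 60 57 57 58]
450 [72 59 79 58 52 63 79 83 91 94 98 98 97 99 99 90 59 56 58]
453 [ 40  54  78  81  89  93  94  96 100  98 100  99 101  99 100 100  89  58
  54]
456 [ 36  32  69  95  97  98  97  99  98  98 100 101 102  99 100 100 100  82
  50]
459 [ 23  18  79  95  95  95  96  98  98  98 101  99 100 100  99  99  99  99
  76]
```

carry_out:
  motion: "0 0 0.1 0 0.8; 0 0 0.2 0 0.8; 0 0 0.3 0 0.8; 0 0 0.4 0 0.8; 0 0 0.5 0 0.8; 0 0 0.6 0 0.8; 0 0 0.7 0 0.8; 0 0 0.8 0 0.8; 0 0 0.8 0 0.8; 0 0 0.8 0 0.8"

```text
time: 13.1
tcp_pos: [0.4271, 0.2201, 0.0027]
eef_rot: [0.22, 3.122, 0.089]
force: [-0.1, -0.0, 0.6]
finger_gap: 0.0745
```

carry_out:
  motion: "0 0 0.1 0 0.8; 0 0 0.2 0 0.8; 0 0 0.3 0 0.8; 0 0 0.4 0 0.8; 0 0 0.5 0 0.8; 0 0 0.5 0 0.8; 0 0 0.5 0 0.8; 0 0 0.5 0 0.8; 0 0 0.5 0 0.8; 0 0 0.5 0 0.8"

```text
time: 13.93
tcp_pos: [0.4272, 0.2205, -0.0022]
eef_rot: [0.22, 3.122, 0.089]
force: [0.2, -0.0, -0.1]
finger_gap: 0.0745
```

carry_out:
  motion: "0 0 0 0 0.45; 0 0 0 0 0.45; 0 0 0 0 0.45; 0 0 0 0 0.45; 0 0 0 0 0.45; 0 0 0 0 0.45; 0 0 0 0 0.45; 0 0 0 0 0.45; 0 0 0 0 0.45; 0 0 0 0 0.45"
  newtons: 15

```text
time: 14.77
tcp_pos: [0.4271, 0.2204, -0.0022]
eef_rot: [0.22, 3.122, 0.089]
force: [0.2, -0.2, 0.4]
finger_gap: 0.0518
```

carry_out:
  motion: "0 0 -1 0 0.45; 0 0 -3 0 0.45; 0 0 -6 0 0.45; 0 0 -10 0 0.45; 0 0 -14 0 0.45; 0 0 -18 0 0.45; 0 0 -20 0 0.45; 0 0 -20 0 0.45; 0 0 -20 0 0.45; 0 0 -20 0 0.45"

```text
time: 15.6
tcp_pos: [0.4236, 0.209, 0.1965]
eef_rot: [0.22, 3.124, 0.088]
force: [-0.0, 0.7, -1.4]
finger_gap: 0.0513
```

```bash
python3 - <<'E'
from h import *
a=cam("scene");b=cam("top")
s=sense(); M=R.from_rotvec(s["eef_rot"]).as_matrix(); p=s["tcp_pos"];print(p,s["finger_gap"],s["force"])
for z in(0,.025): print(z,[proj(a,p+M@np.array([0,y,z])).round(1).tolist() for y in(.026,0,-.026)])
u,v=proj(a,p)[0].astype(int);print(u-40,v-45)
cv2.imwrite("pics/lift.png",cv2.resize(a["img"][v-45:v+35,u-40:u+40],(560,560),interpolation=cv2.INTER_CUBIC)[...,::-1])
E
```

```text
[0.42350114 0.20903734 0.19601808] 0.05195469798322236 [-0.02867617  0.06244776 -0.92170799]
0 [[[393.7, 186.1]], [[383.8, 188.5]], [[373.9, 191.0]]]
0.025 [[[393.4, 193.8]], [[383.7, 196.2]], [[373.8, 198.7]]]
343 143
```

View pics/lift.png

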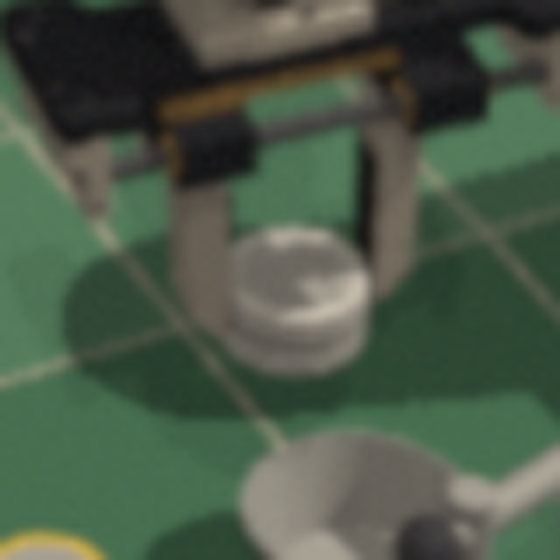

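```bash
python3 - <<'E'
from h import *
c=cam("scene"); print("tin by scene",plane(c,385.4,186.6,.210).round(4))
go((.650,-.0355,.215),81.6)
E
```

```text
tin by scene [0.4331 0.2068 0.21  ]
 shift [-25.86 -20.9   -2.97] turn 0.006 | jaw now 81.9 tilt z [ 0.012  0.055 -0.998]
```

carry_out:
  motion: "-3 -2 -2 0 0.45; -6 -5 -3 0 0.45; -9 -7.5 -3 0 0.45; -12 -10 -3 0 0.45; -15 -12.5 -3 0 0.45; -18 -15 -3 0 0.45; -21 -17.5 -3 0 0.45; -24 -20 -3 0 0.45; -25.5 -20.8 -3 0 0.45; -25.6 -20.8 -3 0 0.45"

```text
time: 16.58
tcp_pos: [0.6496, -0.0366, 0.2147]
eef_rot: [0.225, 3.124, 0.088]
force: [-0.1, -0.1, -0.8]
finger_gap: 0.052
```

carry_out:
  motion: "0 0 0 0 0.45; 0 0 0 0 0.45; 0 0 0 0 0.45; 0 0 0 0 0.45; 0 0 0 0 0.45; 0 0 0 0 0.45; 0 0 0 0 0.45; 0 0 0 0 0.45; 0 0 0 0 0.45; 0 0 0 0 0.45"

```text
time: 17.42
tcp_pos: [0.6482, -0.0339, 0.2171]
eef_rot: [0.22, 3.122, 0.089]
force: [-0.5, -0.2, -1.6]
finger_gap: 0.0516
```

```bash
python3 - <<'E'
from h import *
a=cam("scene");b=cam("top")
s=sense(); p=s["tcp_pos"];print(p,s["finger_gap"],s["force"]); go((.648,-.034,.215),81.6)
cv2.imwrite("pics/tow1.png",np.hstack([cv2.resize(a["img"][255:355,285:385],(500,500),interpolation=cv2.INTER_CUBIC),cv2.resize(b["img"][160:260,295:355],(300,500),interpolation=cv2.INTER_CUBIC)])[...,::-1])
E
```

```text
[ 0.64823681 -0.03400043  0.21711578] 0.05184247675419778 [ 0.05792413  0.27578719 -0.33462976]
 shift [ 0.02 -0.02  0.21] turn 0.006 | jaw now 81.9 tilt z [ 0.014  0.056 -0.998]
```

View pics/tow1.png

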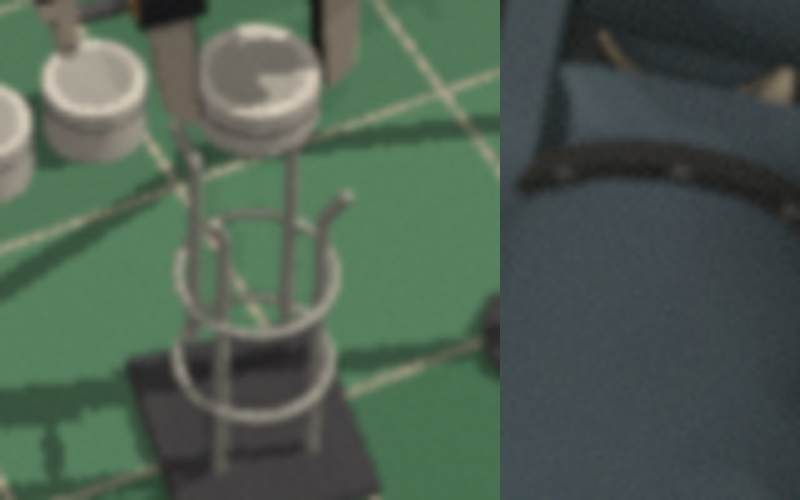

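```bash
python3 - <<'E'
from h import *
a=cam("scene")
hi=(285+258/5,255+273/5); lo=(285+254/5,255+357/5); t=(336.8,274.4)
H=plane(a,*hi,.115); print("hoop",H, "lo@.055",plane(a,*lo,.055)); 
print("tin",plane(a,*t,.231),"proj axis",proj(a,[[H[0],H[1],.231],[H[0],H[1],.055]]),lo,t)
E
```

```text
hoop [ 0.65619666 -0.03360252  0.115     ] lo@.055 [ 0.65546536 -0.03380772  0.055     ]
tin [ 0.6579174  -0.03672712  0.231     ] proj axis [[337.79864989 273.35613402]
 [336.02647562 326.60244388]] (335.8, 326.4) (336.8, 274.4)
```

carry_out:
  motion: "0.2 0.3 0 0 0.45; 0.2 0.2 2 0 0.45; 0.2 0.1 4 0 0.45; 0.2 0 6 0 0.45; 0.2 -0.1 7 0 0.45; 0.2 -0.1 8 0 0.45; 0.2 -0.2 9 0 0.45; 0.2 -0.3 9.9 0 0.45; 0.2 -0.3 9.9 0 0.45; 0.2 -0.3 9.9 0 0.45"

```text
time: 18.4
tcp_pos: [0.647, -0.0311, 0.1177]
eef_rot: [0.22, 3.123, 0.089]
force: [1.1, -1.0, -1.2]
finger_gap: 0.0517
```

carry_out:
  motion: "0 0 0 0 0.7; 0 0 0 0 0.7; 0 0 0 0 0.7; 0 0 0 0 0.7; 0 0 -2 0 0.7; 0 0 -5 0 0.7; 0 0 -9 0 0.7; 0 0 -13 0 0.7; 0 0 -17 0 0.7; 0 0 -20 0 0.7"

```text
time: 19.23
tcp_pos: [0.6445, -0.0424, 0.3219]
eef_rot: [0.22, 3.119, 0.088]
force: [0.8, -0.2, 0.1]
finger_gap: 0.0652
```

```bash
python3 - <<'E'
from h import *; import pickle
a=cam("scene"); b=cam("top"); pickle.dump((a,b),open("c1.pkl","wb"))
for n,c,pts in(("s",a,[(281,281,.036),(304,274,.036)]),("t",b,[(340,281,.036)])):
  hsv=cv2.cvtColor(c["img"],cv2.COLOR_RGB2HSV)
  m=((hsv[...,1]<60)&(hsv[...,2]>125)).astype(np.uint8)
  k,l,st,ce=cv2.connectedComponentsWithStats(m)
  for u,v,h in pts:
    i=l[v,u]; print(n,st[i],ce[i].round(1), plane(c,*ce[i],h*.6).round(4))
cv2.imwrite("pics/tow2.png",cv2.resize(a["img"][250:370,260:380],(600,600),interpolation=cv2.INTER_CUBIC)[...,::-1])
E
```

```text
s [269 271  23  24 355] [281.  280.4] [ 0.4464 -0.0806  0.0216]
s [ 188  201  131  165 1579] [263.6 269.3] [ 0.3933 -0.1059  0.0216]
t [     0      0    640    480 235250] [326.5 276. ] [ 0.461  -0.0483  0.0216]
```

View pics/tow2.png

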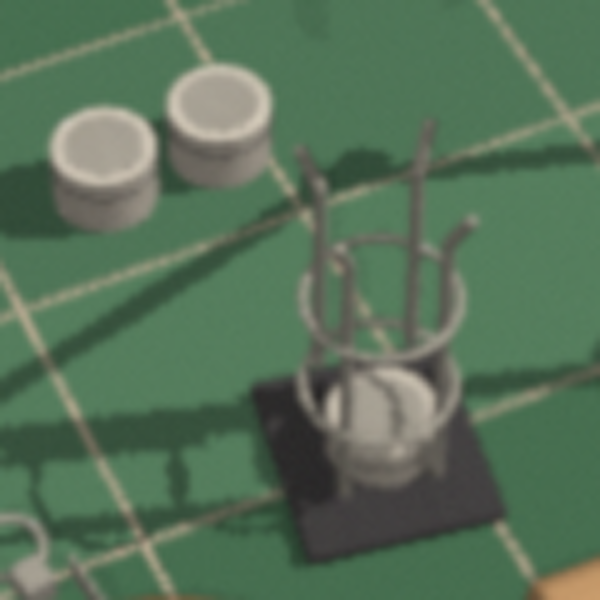

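The squat tin sits flat on the tower floor, seen through the lower hoop at crop (385,420). The tall tins are still at scene (281,280) and (304,271).

```bash
python3 - <<'E'
from h import *; import pickle
a0,b0=pickle.load(open("c0.pkl","rb"));a,b=pickle.load(open("c1.pkl","rb"))
for p in((280.8,279.6),(304,270.8)): print("scene",plane(a,*p,.036).round(4))
g=cv2.cvtColor(b0["img"],cv2.COLOR_RGB2HSV); sub=(g[268:298,303:355,1]<75)&(g[268:298,303:355,2]>110)
k,l,st,ce=cv2.connectedComponentsWithStats(cv2.erode(sub.astype(np.uint8),np.ones((3,3))))
for i in range(1,k):
  if st[i][4]>60: print(st[i],ce[i]+[303,268],plane(b0,*(ce[i]+[303,268]),.032).round(4))
go((.446,-.026,.10),-8.4,"A"); print(sense()["q"].round(2))
E
```

```text
scene [ 0.4561 -0.0846  0.036 ]
scene [ 0.4534 -0.0212  0.036 ]
[  4   2  19  22 287] [315.66202091 281.78397213] [ 0.4443 -0.0197  0.032 ]
[ 29   5  18  18 259] [340.25868726 281.47104247] [ 0.4465 -0.0846  0.032 ]
A shift [20.37 -2.43 21.99] turn -1.564 | jaw now 82.0 tilt z [ 0.024  0.054 -0.998]
[-0.16  0.44  1.23  0.06  1.46 -1.6 ]
```

carry_out:
  motion: "2 0 0 0.12 0.8; 4 0 0 0.24 0.8; 7 0 0 0.36 0.8; 10 -0.5 0 0.48 0.8; 13 -1 2 0.6 0.8; 16 -1.5 5 0.72 0.8; 19 -1.9 8 0.84 0.8; 20.6 -1.9 11 0.96 0.8; 20.6 -1.9 14 1.08 0.8; 20.6 -1.9 17 1.2 0.8"

```text
time: 20.17
tcp_pos: [0.4389, -0.0223, 0.1444]
eef_rot: [-1.944, -2.437, -0.082]
force: [-0.3, 0.3, 0.4]
finger_gap: 0.0743
```

```bash
python3 - <<'E'
from h import *
go((.4445,-.0205,.10),-8.4,"A")
E
```

```text
A shift [-0.17  0.47  4.45] turn 0.37 | jaw now 12.8 tilt z [ 0.015  0.056 -0.998]
```

carry_out:
  motion: "0 0 1 0.12 0.8; 0 0 2 0.24 0.8; 0 0 3 0.36 0.8; 0 0 4 0.37 0.8; 0 0 4.5 0.37 0.8; 0 0 4.5 0.37 0.8; 0 0 4.5 0.37 0.8; 0 0 4.5 0.37 0.8; 0 0 4.5 0.37 0.8; 0 0 4.5 0.37 0.8"

```text
time: 21.0
tcp_pos: [0.4411, -0.0202, 0.1011]
eef_rot: [-2.346, -2.039, -0.075]
force: [0.2, 0.1, -0.3]
finger_gap: 0.0744
```

```bash
python3 - <<'E'
from h import *
print(sense()["tcp_pos"].round(4));go((.4445,-.0205,.003),-8.4,"A")
E
```

```text
[ 0.4411 -0.0202  0.1011]
A shift [-0.55  0.27  9.8 ] turn 0.007 | jaw now -8.0 tilt z [ 0.015  0.056 -0.998]
```

carry_out:
  motion: "-0.3 0.2 2 0 0.8; -0.4 0.3 4 0 0.8; -0.5 0.3 6 0 0.8; -0.5 0.3 8 0 0.8; -0.5 0.3 9 0 0.8; -0.5 0.3 9.6 0 0.8; -0.5 0.3 9.8 0 0.8; -0.5 0.3 9.8 0 0.8; -0.5 0.3 9.8 0 0.8; -0.5 0.3 9.8 0 0.8"

```text
time: 21.83
tcp_pos: [0.4451, -0.0201, 0.0034]
eef_rot: [-2.347, -2.039, -0.075]
force: [-0.6, -0.3, 0.0]
finger_gap: 0.0742
```

carry_out:
  motion: "0 0 0 0 0.45; 0 0 0 0 0.45; 0 0 0 0 0.45; 0 0 0 0 0.45; 0 0 0 0 0.45; 0 0 0 0 0.45; 0 0 0 0 0.45; 0 0 -2 0 0.45; 0 0 -5 0 0.45; 0 0 -8 0 0.45"
  newtons: 15

```text
time: 22.67
tcp_pos: [0.4424, -0.0244, 0.0828]
eef_rot: [-2.345, -2.037, -0.071]
force: [0.3, -0.0, -1.3]
finger_gap: 0.0517
```

```bash
python3 - <<'E'
from h import *
print(sense()["tcp_pos"].round(4));go((.6465,-.031,.225),-8.4,"T")
E
```

```text
[ 0.4424 -0.0244  0.0828]
T shift [  3.    20.36 -13.99] turn 0.006 | jaw now -8.0 tilt z [ 0.012  0.056 -0.998]
```

carry_out:
  motion: "0 0 -4 0 0.45; 0 0 -8 0 0.45; 0 1 -12 0 0.45; 0.5 4 -14 0 0.45; 1 8 -14 0 0.45; 1.5 12 -14 0 0.45; 2 16 -14 0 0.45; 2.5 19 -14 0 0.45; 3 20.3 -14 0 0.45; 3 20.3 -14 0 0.45"

```text
time: 23.5
tcp_pos: [0.6482, -0.0306, 0.2238]
eef_rot: [-2.345, -2.038, -0.073]
force: [0.8, -0.3, -0.8]
finger_gap: 0.0515
```

carry_out:
  motion: "0 0 0 0 0.45; 0 0 0 0 0.45; 0 0 0 0 0.45; 0 0 0 0 0.45; 0 0 0 0 0.45; 0 0 0 0 0.45; 0 0 0 0 0.45; 0 0 0 0 0.45; 0 0 0 0 0.45; 0 0 0 0 0.45"

```text
time: 24.33
tcp_pos: [0.6465, -0.031, 0.2252]
eef_rot: [-2.346, -2.039, -0.074]
force: [0.2, -0.6, -0.5]
finger_gap: 0.0516
```

```bash
python3 - <<'E'
from h import *
p=sense()["tcp_pos"];print(p.round(4));go((.6465,-.031,.19),-8.4,"T")
a=cam("scene");H=np.array([.6562,-.0336]); z=p[2]+.033
print("rim should be at",proj(a,[H[0],H[1],z]).round(1), "left/right",proj(a,[[H[0]-.02,H[1]-.026,z],[H[0],H[1]+.026,z]]).round(1).tolist())
u,v=proj(a,[H[0],H[1],z])[0].astype(int)
g=a["img"].mean(2).astype(int)
for r in range(v-14,v+22,3): print(r,g[r,u-22:u+22:2])
E
```

```text
[ 0.6465 -0.031   0.2252]
T shift [-0.2  -0.02  3.52] turn 0.006 | jaw now -8.0 tilt z [ 0.014  0.056 -0.998]
rim should be at [[338.1 264.1]] left/right [[322.1, 261.6], [349.6, 260.2]]
250 [96 97 94 57 21 23 28 37 37 39 38 37 38 38 39 39 38 38 40 38 38 38]
253 [96 97 96 78 23 24 27 38 39 38 39 38 37 39 37 38 38 37 39 38 40 62]
256 [96 96 97 94 62 28 56 34 38 49 59 39 40 42 36 39 37 39 36 35 30 27]
259 [96 97 96 95 94 62 54 37 34 37 39 37 38 44 32 27 25 27 27 38 55 74]
262 [ 96  95  96  96 116 172 147 103  30  25  24  26  27  36  47  64  84  91
  95  95  95  94]
265 [ 96  96  96  96 102 177 187 132  85  67  76  92  95  97  99  94  96  95
  97  97  97 102]
268 [ 96  96  96  96  94 103 160 172  96  86  65  90  97  97  97  97  97  97
  96  98  97  93]
271 [ 97  97  96  96  95  95  97 103  99  95  91  98  96  95  95  97 109 109
  89  89  88  88]
274 [ 96  95  95  95  95  98 100  89  81  88  88  87  98 101 101 109 137 108
  88  89  88  89]
277 [ 96  96  96  96  96  98 101 100 102 102 100  91 101 103 104 108 130  97
  95  95  97 109]
280 [ 96  99 101  93  97  96  95 101 102 103 103  94 105 113 124 122  95 102
 113 123 108  88]
283 [111  95  88  86  82  70  62  63  67  76  88  90  89  95 107  81  76  69
  67  68  67  69]
```

carry_out:
  motion: "-0.2 0 1.5 0 0.45; -0.2 0 3 0 0.45; -0.3 0 4 0 0.45; -0.3 0 4.5 0 0.45; -0.3 0 5 0 0.45; -0.4 0 5.5 0 0.45; -0.4 0 6 0 0.45; -0.4 0 6.5 0 0.45; -0.4 0 7 0 0.45; -0.4 0 7.5 0 0.45"

```text
time: 25.22
tcp_pos: [0.6486, -0.032, 0.1513]
eef_rot: [-2.35, -2.041, -0.077]
force: [4.4, -6.6, 4.8]
finger_gap: 0.0517
```

carry_out:
  motion: "0 0 0.5 0 0.45; 0 0 1 0 0.45; -0.1 0 1.5 0 0.45; -0.1 0 2 0 0.45; -0.2 0 2.5 0 0.45; -0.2 0 3 0 0.45; -0.2 0 3 0 0.45; -0.2 0 3 0 0.45; -0.2 0 3 0 0.45; -0.2 0 3 0 0.45"

```text
time: 26.05
tcp_pos: [0.6485, -0.0321, 0.1204]
eef_rot: [-2.349, -2.04, -0.076]
force: [6.9, -6.8, -3.8]
finger_gap: 0.0518
```

carry_out:
  motion: "-0.1 0.1 0 0 0.45; -0.2 0.2 0 0 0.45; -0.2 0.2 0 0 0.7; -0.2 0.2 0 0 0.7; -0.2 0.2 0 0 0.7; -0.2 0.2 0 0 0.7; -0.2 0.2 -3 0 0.7; -0.2 0.2 -7 0 0.7; -0.2 0.2 -11 0 0.7; -0.2 0.2 -15 0 0.7"

```text
time: 26.88
tcp_pos: [0.6463, -0.0416, 0.2716]
eef_rot: [-2.346, -2.039, -0.073]
force: [0.5, 0.4, 0.3]
finger_gap: 0.0653
```

```bash
python3 - <<'E'
from h import *
s=sense();print(s["tcp_pos"].round(4),s["force"].round(1));go((.447,-.0846,.15),-8.4,"B",)
a=cam("scene");g=a["img"].mean(2).astype(int)
H=(.6562,-.0336)
print(proj(a,[[*H,.068],[*H,.032]]).round(1))
hsv=cv2.cvtColor(a["img"],cv2.COLOR_RGB2HSV); sub=((hsv[290:360,305:365,1]<60)&(hsv[290:360,305:365,2]>135)).astype(np.uint8)
ys,xs=np.nonzero(cv2.morphologyEx(sub,cv2.MORPH_OPEN,np.ones((3,3)))); print(xs.mean()+305,ys.mean()+290,len(xs),xs.min()+305,xs.max()+305,ys.min()+290,ys.max()+290)
save(a,"tow3.png",(260,250,380,370),5)
sb=a["img"][255:300,265:320]; k,l,st,ce=cv2.connectedComponentsWithStats(((cv2.cvtColor(sb,cv2.COLOR_RGB2HSV)[...,1]<60)&(sb.max(2)>110)).astype(np.uint8)); print(st[1:],ce[1:]+[265,255])
E
```

```text
[ 0.6463 -0.0416  0.2716] [0.5 0.4 0.3]
B shift [ -7.72 -19.21  11.62] turn 0.007 | jaw now -8.0 tilt z [ 0.014  0.056 -0.998]
[[336.1 323. ]
 [335.8 332.8]]
337.18772563176896 322.48375451263536 277 324 346 314 332
[[  0   0  28  10  64]
 [ 31   0  24  34 124]
 [  4  15  23  27 415]
 [ 53  24   2   2   2]
 [ 54  38   1   1   1]
 [ 41  41   1   1   1]
 [ 31  42   9   3  13]] [[277.40625    259.046875  ]
 [307.46774194 271.71774194]
 [281.51807229 281.56385542]
 [318.5        279.5       ]
 [319.         293.        ]
 [306.         296.        ]
 [300.23076923 298.30769231]]
```

carry_out:
  motion: "-0.5 -3 0 0 0.8; -1 -7 0 0 0.8; -2 -11 0 0 0.8; -3 -15 0 0 0.8; -5 -18 0 0 0.8; -6.5 -19.2 3 0 0.8; -7.7 -19.2 7 0 0.8; -7.7 -19.2 10 0 0.8; -7.7 -19.2 11.6 0 0.8; -7.7 -19.2 11.6 0 0.8"

```text
time: 27.77
tcp_pos: [0.4457, -0.0839, 0.1454]
eef_rot: [-2.343, -2.035, -0.069]
force: [0.1, 0.0, 0.1]
finger_gap: 0.0744
```

```bash
python3 - <<'E'
from h import *
print(sense()["tcp_pos"].round(4));go((.447,-.0846,.003),-8.4,"B")
E
```

```text
[ 0.4457 -0.0839  0.1454]
B shift [-0.88  0.12 14.22] turn 0.006 | jaw now -8.0 tilt z [ 0.009  0.057 -0.998]
```

carry_out:
  motion: "-0.1 0.1 3 0 0.8; -0.3 0.1 6 0 0.8; -0.5 0.1 9 0 0.8; -0.7 0.1 11 0 0.8; -0.8 0.1 12 0 0.8; -0.8 0.1 13 0 0.8; -0.8 0.1 13.7 0 0.8; -0.8 0.1 13.7 0 0.8; -0.8 0.1 13.7 0 0.8; -0.8 0.1 13.7 0 0.8"

```text
time: 28.6
tcp_pos: [0.4501, -0.0851, 0.012]
eef_rot: [-2.347, -2.04, -0.075]
force: [0.0, 0.3, 0.1]
finger_gap: 0.0743
```

carry_out:
  motion: "0 0 0 0 0.45; 0 0 0 0 0.45; 0 0 0 0 0.45; 0 0 0 0 0.45; 0 0 0 0 0.45; 0 0 0 0 0.45; 0 0 0 0 0.45; 0 0 -2 0 0.45; 0 0 -5 0 0.45; 0 0 -8 0 0.45"
  newtons: 15

```text
time: 29.43
tcp_pos: [0.4476, -0.0892, 0.0914]
eef_rot: [-2.345, -2.037, -0.072]
force: [0.6, 0.3, -0.2]
finger_gap: 0.0511
```

```bash
python3 - <<'E'
from h import *
print(sense()["tcp_pos"].round(4));go((.648,-.034,.225),-8.4,"T")
E
```

```text
[ 0.4476 -0.0892  0.0914]
T shift [  9.02  19.13 -12.78] turn 0.006 | jaw now -8.0 tilt z [ 0.012  0.056 -0.998]
```

carry_out:
  motion: "0 0 -4 0 0.45; 0 0 -8 0 0.45; 2 3 -12 0 0.45; 4 7 -13 0 0.45; 6 11 -13 0 0.45; 8 15 -13 0 0.45; 9 18.5 -13 0 0.45; 9 19.1 -12.8 0 0.45; 9 19.1 -12.8 0 0.45; 9 19.1 -12.8 0 0.45"

```text
time: 30.27
tcp_pos: [0.6481, -0.0339, 0.2238]
eef_rot: [-2.344, -2.038, -0.072]
force: [-0.5, -0.6, -1.0]
finger_gap: 0.0515
```

```bash
python3 - <<'E'
from h import *
print(sense()["tcp_pos"].round(4),sense()["finger_gap"]);go((.648,-.034,.16),-8.4,"T");go((.648,-.034,.125),-8.4,"T")
E
```

```text
[ 0.6481 -0.0339  0.2238] 0.05146394492792949
T shift [-0.37 -0.04  6.37] turn 0.007 | jaw now -8.0 tilt z [ 0.012  0.056 -0.998]
T shift [-0.57 -0.05  9.87] turn 0.007 | jaw now -8.0 tilt z [ 0.012  0.056 -0.998]
```

carry_out:
  motion: "-0.1 0 1.5 0 0.45; -0.1 0 2.2 0 0.45; -0.2 0 3 0 0.45; -0.2 0 3.7 0 0.45; -0.2 0 4.4 0 0.45; -0.3 0 5 0 0.45; -0.3 0 5.6 0 0.45; -0.4 0 6.2 0 0.45; -0.4 0 6.7 0 0.45; -0.4 0 7.2 0 0.45"

```text
time: 31.1
tcp_pos: [0.6486, -0.0342, 0.1525]
eef_rot: [-2.346, -2.038, -0.074]
force: [0.4, 0.9, -0.8]
finger_gap: 0.0517
```

carry_out:
  motion: "0 0 0.5 0 0.45; 0 0 1 0 0.45; -0.1 0 1.5 0 0.45; -0.1 0 2 0 0.45; -0.2 0 2.5 0 0.45; -0.2 0 2.6 0 0.45; -0.2 0 2.6 0 0.45; -0.2 0 2.6 0 0.45; -0.2 0 2.6 0 0.45; -0.2 0 2.6 0 0.45"

```text
time: 31.93
tcp_pos: [0.6489, -0.0347, 0.1273]
eef_rot: [-2.346, -2.039, -0.074]
force: [0.8, 1.6, -0.7]
finger_gap: 0.0515
```

Very low forces, so it is well centred. I'll release and rise.

carry_out:
  motion: "0 0 0 0 0.7; 0 0 0 0 0.7; 0 0 0 0 0.7; 0 0 0 0 0.7; 0 0 0 0 0.7; 0 0 -2 0 0.7; 0 0 -5 0 0.7; 0 0 -9 0 0.7; 0 0 -13 0 0.7; 0 0 -17 0 0.7"

```text
time: 32.77
tcp_pos: [0.6458, -0.0442, 0.2986]
eef_rot: [-2.346, -2.039, -0.074]
force: [0.9, 0.2, -0.1]
finger_gap: 0.0651
```

```bash
python3 - <<'E'
from h import *; import pickle
a=cam("scene");b=cam("top");pickle.dump((a,b),open("c2.pkl","wb"))
H=(.6562,-.0336)
print(proj(a,[*H,.104]).round(1))
sb=a["img"][285:360,305:370];hsv=cv2.cvtColor(sb,cv2.COLOR_RGB2HSV); sub=((hsv[...,1]<60)&(hsv[...,2]>135)).astype(np.uint8)
ys,xs=np.nonzero(cv2.morphologyEx(sub,cv2.MORPH_OPEN,np.ones((3,3)))); print(xs.mean()+305,ys.mean()+285,len(xs),xs.min()+305,xs.max()+305,ys.min()+285,ys.max()+285)
a0,_=pickle.load(open("c0.pkl","rb"))
# hanger strap: triangulate again from original crops, with scene bias test on bar ends
S=lambda u,v:(110+u/4,225+v/4); T=lambda u,v:(370+u/5,215+v/5)
for n,p,q,z in(("L",(433,328),(262,68),.153),("R",(82,295),(622,303),.153),("strap",(272,322),(425,168),.162)):
  print(n,"scene",plane(a0,*S(*p),z).round(4),"top",plane(b,*T(*q),z).round(4))
s=sense();print(s["tcp_pos"],s["q"].round(3))
E
```

```text
[[336.5 312.8]]
336.7953667953668 312.96911196911196 259 324 348 304 332
L scene [ 0.5721 -0.2713  0.153 ] top [ 0.5704 -0.2736  0.153 ]
R scene [ 0.4704 -0.439   0.153 ] top [ 0.461  -0.4419  0.153 ]
strap scene [ 0.54   -0.3494  0.162 ] top [ 0.5222 -0.3478  0.162 ]
[ 0.64832184 -0.04474291  0.30409388] [-0.166  0.455  1.255  0.058  1.415 -0.035]
```

```bash
python3 - <<'E'
from h import *
go((.5222,-.347,.22),-33,"H")
E
```

```text
H shift [-32.11  -8.41   6.44] turn 0.436 | jaw now -8.0 tilt z [ 0.025  0.054 -0.998]
```

carry_out:
  motion: "-3 -1 0 0.05 0.55; -6.5 -2 0 0.1 0.55; -10 -3 0 0.16 0.55; -13.5 -4 0 0.22 0.55; -17 -5 1 0.28 0.55; -20.5 -6 2 0.34 0.55; -24 -7 3 0.4 0.55; -27.5 -8 4 0.44 0.55; -31 -8.4 5 0.44 0.55; -32.1 -8.4 6.4 0.44 0.55"

```text
time: 33.7
tcp_pos: [0.5177, -0.3502, 0.2132]
eef_rot: [-2.73, -1.469, -0.06]
force: [0.4, -1.3, 0.7]
finger_gap: 0.0514
```

carry_out:
  motion: "0 0 0 0 0.55; 0 0 0 0 0.55; 0 0 0 0 0.55; 0 0 0 0 0.55; 0 0 0 0 0.55; 0 0 0 0 0.55; 0 0 0 0 0.55; 0 0 0 0 0.55; 0 0 0 0 0.55; 0 0 0 0 0.55"

```text
time: 34.53
tcp_pos: [0.5193, -0.3462, 0.2139]
eef_rot: [-2.726, -1.473, -0.061]
force: [-0.7, 0.1, 0.6]
finger_gap: 0.0514
```

```bash
python3 - <<'E'
from h import *
print(sense()["tcp_pos"].round(4));go((.5222,-.347,.114),-33,"H")
E
```

```text
[ 0.5193 -0.3462  0.2139]
H shift [-0.45  0.47  9.97] turn -0.003 | jaw now -33.2 tilt z [ 0.014  0.056 -0.998]
```

carry_out:
  motion: "-0.1 0.3 1 0 0.55; -0.2 0.4 3 0 0.55; -0.3 0.5 4.5 0 0.55; -0.3 0.5 6 0 0.55; -0.4 0.5 7 0 0.55; -0.4 0.5 8 0 0.55; -0.4 0.5 9 0 0.55; -0.4 0.5 9.7 0 0.55; -0.4 0.5 9.9 0 0.55; -0.4 0.5 9.9 0 0.55"

```text
time: 35.37
tcp_pos: [0.5227, -0.3467, 0.1143]
eef_rot: [-2.726, -1.473, -0.06]
force: [0.7, 0.3, -0.4]
finger_gap: 0.0512
```

carry_out:
  motion: "0 0 0 0 0.45; 0 0 0 0 0.4; 0 0 0 0 0.35; 0 0 0 0 0.3; 0 0 0 0 0.25; 0 0 0 0 0.25; 0 0 0 0 0.25; 0 0 0 0 0.25; 0 0 0 0 0.25; 0 0 0 0 0.25"
  newtons: 25

```text
time: 36.2
tcp_pos: [0.5229, -0.3469, 0.1151]
eef_rot: [-2.727, -1.473, -0.061]
force: [0.6, 0.7, 5.0]
finger_gap: 0.0316
```

carry_out:
  motion: "0 0 -0.3 0 0.25; -0 0 -0.6 0 0.25; 0 0 -0.9 0 0.25; 0 0 -1.2 0 0.25; 0.1 0 -1.5 0 0.25; 0.1 0 -1.8 0 0.25; 0.1 0 -2 0 0.25; 0.1 0 -2 0 0.25; 0.1 0 -2 0 0.25; 0.1 0 -2 0 0.25"

```text
time: 37.03
tcp_pos: [0.5229, -0.347, 0.1346]
eef_rot: [-2.726, -1.473, -0.06]
force: [1.1, 0.2, -1.3]
finger_gap: 0.0317
```

carry_out:
  motion: "0 0 -0.2 0 0.25; -0 0 -0.4 0 0.25; 0 0 -0.6 0 0.25; 0 0 -0.8 0 0.25; 0 0 -1 0 0.25; 0 0 -1.1 0 0.25; 0.1 0 -1.2 0 0.25; 0.1 0 -1.2 0 0.25; 0.1 0 -1.2 0 0.25; 0.1 0 -1.2 0 0.25"

```text
time: 37.87
tcp_pos: [0.5221, -0.3462, 0.146]
eef_rot: [-2.723, -1.472, -0.057]
force: [-6.2, 2.7, -4.9]
finger_gap: 0.032
```

```bash
python3 - <<'E'
from h import *
a=cam("scene"); save(a,"hang1.png",(140,260,215,345),7)
E
```

```text
(no output)
```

View pics/hang1.png

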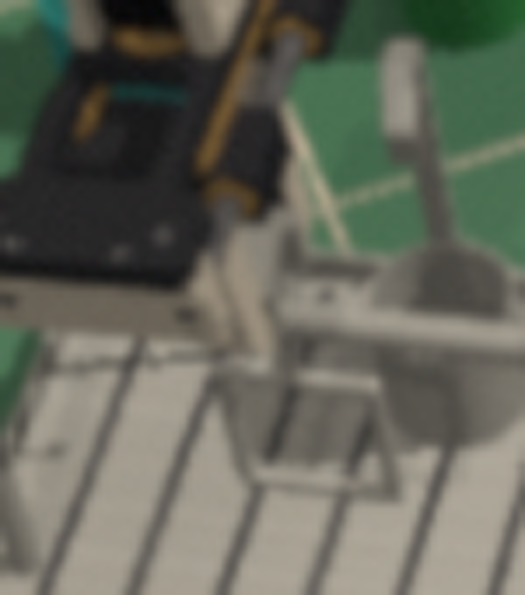

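carry_out:
  motion: "0 -0.2 0 0 0.25; 0 -0.4 -0.1 0 0.25; 0 -0.6 -0.3 0 0.25; 0 -0.9 -0.5 0 0.25; 0 -1.2 -0.7 0 0.25; 0 -1.5 -0.7 0 0.25; 0 -1.8 -0.7 0 0.25; 0 -2.2 -0.7 0 0.25; 0 -2.5 -0.7 0 0.25; 0 -2.5 -0.7 0 0.25"

```text
time: 38.75
tcp_pos: [0.5019, -0.3333, 0.1542]
eef_rot: [-2.726, -1.473, -0.06]
force: [0.0, 0.5, -0.3]
finger_gap: 0.0315
```

carry_out:
  motion: "0 0 -2 0 0.25; 0 0 -5 0 0.25; 0 0 -9 0 0.25; 0 0 -13 0 0.25; 0 0 -17 0 0.25; 0 0 -20 0 0.25; 0 0 -20 0 0.25; 0 0 -20 0 0.25; 0 0 -20 0 0.25; 0 0 -20 0 0.25"

```text
time: 39.58
tcp_pos: [0.4991, -0.3444, 0.352]
eef_rot: [-2.724, -1.472, -0.059]
force: [0.2, -0.0, -0.8]
finger_gap: 0.0319
```

```bash
python3 - <<'E'
from h import *
print(sense()["tcp_pos"].round(4));go((.48,-.05,.36),14.6,"via");go((.5926,.2357,.345),14.6,"R")
E
```

```text
[ 0.4991 -0.3444  0.352 ]
via shift [ 23.57 -17.73   0.87] turn -0.834 | jaw now -33.2 tilt z [ 0.012  0.058 -0.998]
R shift [ 53.51 -23.92   4.16] turn -0.834 | jaw now -33.2 tilt z [ 0.012  0.058 -0.998]
```

carry_out:
  motion: "2 -1.5 0 -0.08 0.25; 5 -3.5 0 -0.17 0.25; 8 -6 0 -0.26 0.25; 11 -8 0 -0.35 0.25; 14 -10.5 0 -0.44 0.25; 17 -13 0 -0.53 0.25; 20 -15 0.5 -0.62 0.25; 22 -16.5 0.9 -0.71 0.25; 23.6 -17.7 0.9 -0.8 0.25; 23.6 -17.7 0.9 -0.83 0.25"

```text
time: 40.42
tcp_pos: [0.48, -0.0472, 0.36]
eef_rot: [-1.901, -2.468, -0.082]
force: [-0.0, 0.1, 0.2]
finger_gap: 0.0317
```

```bash
python3 - <<'E'
from h import *
print(sense()["tcp_pos"].round(4));go((.5926,.2357,.345),14.6,"R")
E
```

```text
[ 0.48   -0.0472  0.36  ]
R shift [24.35 18.04  3.25] turn 0.003 | jaw now 14.7 tilt z [ 0.012  0.057 -0.998]
```

carry_out:
  motion: "3 2 0 0 0.25; 6 4 0 0 0.25; 9 6 1 0 0.25; 12 8.5 1 0 0.25; 15 11 1.5 0 0.25; 18 13.5 2 0 0.25; 21 16 2.5 0 0.25; 23.5 17.5 3 0 0.25; 24.3 18 3.2 0 0.25; 24.3 18 3.2 0 0.25"

```text
time: 41.25
tcp_pos: [0.595, 0.2327, 0.3438]
eef_rot: [-1.908, -2.463, -0.078]
force: [0.1, -0.6, -0.6]
finger_gap: 0.0319
```

carry_out:
  motion: "0 0 0 0 0.25; 0 0 0 0 0.25; 0 0 0 0 0.25; 0 0 0 0 0.25; 0 0 0 0 0.25; 0 0 0 0 0.25; 0 0 0 0 0.25; 0 0 0 0 0.25; 0 0 0 0 0.25; 0 0 0 0 0.25"

```text
time: 42.08
tcp_pos: [0.5954, 0.231, 0.3463]
eef_rot: [-1.912, -2.462, -0.082]
force: [-0.3, 1.0, -0.1]
finger_gap: 0.0316
```

```bash
python3 - <<'E'
from h import *; import pickle
p=sense()["tcp_pos"];print(p.round(4), "n.p",p[:2]@[.9676,.2526])
a=cam("scene");b=cam("top");pickle.dump((a,b),open("c3.pkl","wb"))
for d in(.669-.009,.669):
  k=d-p[:2]@[.9676,.2526]; go(p+np.array([.9676*k,.2526*k,.338-p[2]]),14.6,d)
# bar edges in both cameras along the rail away from the hand: sample column profiles near bar between mid and post1
P=np.array([.6439,.182,.335])  # quarter point
for n,c in(("s",a),("t",b)):
  u,v=proj(c,P)[0]; print(n,u.round(1),v.round(1),c["img"][int(v)-8:int(v)+9,int(round(u))].mean(1).astype(int))
E
```

```text
[0.5954 0.231  0.3463] n.p 0.634447934324764
0.66 shift [-0.03  2.53  0.9 ] turn -0.005 | jaw now 14.3 tilt z [ 0.014  0.056 -0.998]
0.669 shift [-0.02  3.43  0.93] turn -0.005 | jaw now 14.3 tilt z [ 0.014  0.056 -0.998]
s 430.2 201.8 [116 107  91  86  86  83  83  88 107 135 153 163 158 143 124 101  86]
t 218.7 171.3 [124 149 159 167 162 152 146 142 137 117 105 116 149 162 167 166 166]
```

carry_out:
  motion: "0 0.4 0.4 0 0.25; 0 0.9 0.7 0 0.25; 0 1.3 0.8 0 0.25; 0 1.7 0.9 0 0.25; 0 2.1 0.9 0 0.25; 0 2.4 1.0 0 0.25; 0 2.7 1.1 0 0.25; 0 2.8 1.3 0 0.25; 0 2.8 1.3 0 0.25; 0 2.8 1.3 0 0.25"

```text
time: 43.02
tcp_pos: [0.6226, 0.2386, 0.334]
eef_rot: [-1.912, -2.462, -0.082]
force: [0.7, 0.3, -0.4]
finger_gap: 0.032
```

carry_out:
  motion: "0 0.2 0.2 0 0.25; 0 0.3 0.5 0 0.25; 0 0.4 0.8 0 0.25; 0 0.5 1.1 0 0.25; 0 0.5 1.4 0 0.25; 0 0.5 1.7 0 0.25; 0 0.5 2 0 0.25; 0 0.5 2.2 0 0.25; 0 0.5 2.2 0 0.25; 0 0.5 2.2 0 0.25"

```text
time: 43.85
tcp_pos: [0.6278, 0.2411, 0.3123]
eef_rot: [-1.912, -2.462, -0.082]
force: [0.2, -0.3, -1.5]
finger_gap: 0.0315
```

carry_out:
  motion: "0 0 0.2 0 0.25; 0 0 0.4 0 0.25; 0 0 0.6 0 0.25; 0 0 0.8 0 0.25; 0 0 0.9 0 0.25; 0 0 1.0 0 0.25; 0 0 1.1 0 0.25; 0 0 1.1 0 0.25; 0 0 1.1 0 0.25; 0 0 1.1 0 0.25"

```text
time: 44.68
tcp_pos: [0.6284, 0.2418, 0.3021]
eef_rot: [-1.913, -2.463, -0.085]
force: [0.2, -0.3, 5.6]
finger_gap: 0.0316
```

carry_out:
  motion: "0 0 -0.1 0 0.3; 0 0 -0.1 0 0.35; 0 0 -0.1 0 0.4; 0 0 -0.1 0 0.45; 0 0 -0.1 0 0.5; 0 0 -0.1 0 0.5; 0 0 -0.1 0 0.5; 0 0 -0.1 0 0.5; 0 0 -0.1 0 0.5; 0 0 -0.1 0 0.5"

```text
time: 45.52
tcp_pos: [0.628, 0.2416, 0.3024]
eef_rot: [-1.912, -2.462, -0.082]
force: [0.5, 0.0, 0.2]
finger_gap: 0.0465
```

carry_out:
  motion: "0 0 -1 0 0.5; 0 0 -2 0 0.5; 0 0 -4 0 0.5; 0 0 -6 0 0.5; 0 0 -8 0 0.5; 0 0 -10 0 0.5; 0 0 -12 0 0.5; 0 -2 -12 0 0.5; 0 -5 -12 0 0.5; 0 -8 -12 0 0.5"

```text
time: 46.35
tcp_pos: [0.548, 0.2149, 0.4207]
eef_rot: [-1.913, -2.462, -0.084]
force: [1.0, 0.4, 0.4]
finger_gap: 0.0462
```

carry_out:
  motion: "0 -3 0 0 0.5; 0 -6 0 0 0.5; 0 -9 0 0 0.5; 0 -12 0 0 0.5; 0 -14 0 0 0.5; 0 -16 0 0 0.5; 0 -16 0 0 0.5; 0 -16 0 0 0.5; 0 -16 0 0 0.5; 0 -16 0 0 0.5"

```text
time: 47.18
tcp_pos: [0.3945, 0.1759, 0.4157]
eef_rot: [-1.913, -2.462, -0.083]
force: [0.1, 0.4, 0.1]
finger_gap: 0.0462
```

```bash
python3 - <<'E'
from h import *; import pickle
a=cam("scene");b=cam("top");pickle.dump((a,b),open("c4.pkl","wb"))
s=sense();print(s["tcp_pos"].round(4),s["q"].round(3))
# what changed against the first pictures near the rail
a0,b0=pickle.load(open("c0.pkl","rb"))
for n,c,c0,(x0,y0,x1,y1) in(("s",a,a0,(400,150,510,290)),("t",b,b0,(120,140,260,230))):
  d=np.abs(c["img"][y0:y1,x0:x1].astype(int)-c0["img"][y0:y1,x0:x1]).sum(2)>60
  k,l,st,ce=cv2.connectedComponentsWithStats(cv2.morphologyEx(d.astype(np.uint8),cv2.MORPH_OPEN,np.ones((2,2))))
  for i in range(1,k):
    if st[i][4]>12: print(n,st[i][:4]+[x0,y0,0,0],st[i][4],ce[i].round(1)+[x0,y0])
print("scene pred: strap top,loop",proj(a,[[.6284+.007,.242,.347],[.6284+.007,.242,.219]]).round(1).tolist(),"top",proj(b,[[.628,.242,.347],[.628,.242,.219]]).round(1).tolist())
E
```

```text
[0.3944 0.1758 0.4154] [ 0.278 -0.039  1.606  0.05   1.545  0.027]
s [445 185  12   8] 56 [450.5 188. ]
s [454 190   7  15] 75 [457.1 196.8]
s [447 199   6  11] 36 [449.8 203.9]
s [442 208  18  13] 65 [450.6 213.9]
s [443 229  15  10] 52 [450.1 233.4]
t [182 172  10   6] 44 [186.5 174.6]
t [184 183  30  11] 190 [196.4 187.3]
scene pred: strap top,loop [[452.8, 187.1], [444.4, 231.7]] top [[186.3, 176.4], [202.5, 193.2]]
```

```bash
python3 - <<'E'
from h import *; import pickle
a0,b0=pickle.load(open("c0.pkl","rb")); a=cam("scene")
d=(np.abs(a["img"].astype(int)-a0["img"]).sum(2))[180:244,434:470]
for r in range(0,64): print(180+r,''.join('#' if x>90 else '+' if x>45 else '.' for x in d[r]))
M=[.6358,.2425]; n=np.array([.9676,.2526]);y=np.array([-.2526,.9676])
f=lambda t,h,w=0:[*(np.array(M)+y*t+n*w),.335+h]
for nm,P in(("strap+-7",[f(7e-3,.012),f(-7e-3,.012)]),("stirrup top",[f(.025,-.065),f(-.025,-.065)]),("bottom",[f(.025,-.116),f(-.025,-.116)]),("bottom swung+20mm",[f(.025,-.116,.02),f(-.025,-.116,.02)])): print(nm,(proj(a,P)).round(1).tolist())
E
```

```text
180 ....................................
181 ....................................
182 ....................................
183 ..................++................
184 ...............+#####...............
185 .............++######+..............
186 ...........++#########..............
187 ..........++++#######+..............
188 ..........++++++####+...............
189 ..........++##+.......+++...........
190 ..........+##+..##+..+###+..........
191 ..........+++...+##.+#####..........
192 .................##++####+..........
193 .................+#.#####+..........
194 .................++.#####+..........
195 ....................#####+..........
196 ...................+#####+..........
197 ...................+#####+..........
198 .............##....+#####...........
199 ............+##+...+####+...........
200 ............+###....+###+...........
201 ............+###+...+###+...........
202 .............+##+...###+............
203 .............+###+..++..............
204 ..............###+..................
205 ..............+###..................
206 ...............###+...........
[... 1001 characters left out ...]
........+#####+...............
232 .............+####+.................
233 ............#####+..................
234 ..........+####+....................
235 .........#####+.....................
236 ........+###+.......................
237 ........+##+........................
238 ........++..........................
239 ....................................
240 ....................................
241 ....................................
242 ....................................
243 ....................................
strap+-7 [[455.3, 185.8], [450.9, 188.5]]
stirrup top [[455.5, 209.8], [440.3, 219.6]]
bottom [[452.1, 226.9], [437.2, 236.8]]
bottom swung+20mm [[458.8, 231.6], [443.9, 241.6]]
```

```bash
python3 - <<'E'
from h import *
go((.69,-.25,.43),70,"P")
E
```

```text
P shift [-48.45  18.19  -3.43] turn -0.973 | jaw now 14.3 tilt z [ 0.014  0.056 -0.998]
```

carry_out:
  motion: "-4 1.5 -0.3 -0.1 0.5; -8 3 -0.6 -0.2 0.5; -12 4.5 -0.9 -0.3 0.5; -16 6 -1.2 -0.4 0.5; -20 7.5 -1.5 -0.5 0.5; -24 9 -1.8 -0.6 0.5; -28 10.5 -2 -0.7 0.5; -32 12 -2.3 -0.8 0.5; -36 13.5 -2.6 -0.9 0.5; -40 15 -3 -0.97 0.5"

```text
time: 48.17
tcp_pos: [0.6304, -0.1659, 0.428]
eef_rot: [0.539, 3.09, 0.09]
force: [0.1, 0.2, 0.6]
finger_gap: 0.0466
```

```bash
python3 - <<'E'
from h import *
go((.69,-.25,.43),70,"P")
E
```

```text
P shift [-8.45 -5.87 -0.59] turn 0.003 | jaw now 70.2 tilt z [ 0.014  0.056 -0.998]
```

Now I'll build up lean with a first out-of-reach push.

carry_out:
  motion: "-4 -3 0 0 0.5; -8.5 -5.9 0 0 0.5; -12 -6 0 0 0.5; -16 -6 0 0 0.5; -20 -6 0 0 0.5; -24 -6 0 0 0.5; -28 -6 0 0 0.5; -32 -6 0 0 0.5; -36 -6 0 0 0.5; -40 -6 0 0 0.5"

```text
time: 49.0
tcp_pos: [0.7913, -0.2846, 0.3722]
eef_rot: [0.543, 3.059, 0.081]
force: [-0.3, 0.6, 0.0]
finger_gap: 0.0465
```

carry_out:
  motion: "-40 0 0 0 0.5; -40 0 0 0 0.5; -40 0 0 0 0.5; -40 0 0 0 0.5; -40 0 0 0 0.5; -40 0 0 0 0.5; -40 0 0 0 0.5; -40 0 0 0 0.5; -40 0 0 0 0.5; -40 0 0 0 0.5"

```text
time: 49.83
tcp_pos: [0.8342, -0.2977, 0.2848]
eef_rot: [0.54, 3.033, 0.074]
force: [0.2, -0.6, 0.0]
finger_gap: 0.0463
```

carry_out:
  motion: "-40 0 0 0 0.5; -40 0 0 0 0.5; -40 0 0 0 0.5; -40 0 0 0 0.5; -40 0 0 0 0.5; -40 0 0 0 0.5; -40 0 0 0 0.5; -40 0 0 0 0.5; -40 0 0 0 0.5; -40 0 0 0 0.5"

```text
time: 50.67
tcp_pos: [0.8619, -0.3061, 0.223]
eef_rot: [0.536, 3.004, 0.066]
force: [-0.1, 0.1, -0.2]
finger_gap: 0.0464
```

```bash
python3 - <<'E'
from h import *
s=sense();print(s["tcp_pos"].round(4),s["q"].round(3),s["force"]);go((.69,-.25,.43),70,"P")
E
```

```text
[ 0.8619 -0.3061  0.223 ] [-0.412  1.242  0.013  0.065  1.809 -1.612] [-0.14649382  0.0737945  -0.15430051]
P shift [ 16.36   0.56 -22.09] turn -0.002 | jaw now 69.9 tilt z [ 0.095  0.027 -0.995]
```

carry_out:
  motion: "-30 0 -40 0 0.5; -30 0 -40 0 0.5; -30 0 -40 0 0.5; -30 0 -40 0 0.5; -30 0 -40 0 0.5; -30 0 -40 0 0.5; -30 0 -40 0 0.5; -30 0 -40 0 0.5; -30 0 -40 0 0.5; -30 0 -40 0 0.5"

```text
time: 51.5
tcp_pos: [0.8054, -0.2972, 0.3871]
eef_rot: [0.533, 2.978, 0.059]
force: [-0.9, -0.6, 0.7]
finger_gap: 0.0466
```

```bash
python3 - <<'E'
from h import *
s=sense();print(s["tcp_pos"].round(4),s["q"].round(3));go((.69,-.25,.43),70,"P")
E
```

```text
[ 0.8054 -0.2972  0.3871] [-0.43   1.052  0.013  0.072  1.972 -1.615]
P shift [11.93  0.72 -5.57] turn -0.002 | jaw now 69.9 tilt z [ 0.121  0.018 -0.993]
```

carry_out:
  motion: "-30 0 -40 0 0.5; -30 0 -40 0 0.5; -30 0 -40 0 0.5; -30 0 -40 0 0.5; -30 0 -40 0 0.5; -30 0 -40 0 0.5; -30 0 -40 0 0.5; -30 0 -40 0 0.5; -30 0 -40 0 0.5; -30 0 -40 0 0.5"

```text
time: 52.33
tcp_pos: [0.7441, -0.2834, 0.5042]
eef_rot: [0.529, 2.952, 0.051]
force: [1.3, -0.6, 0.4]
finger_gap: 0.0466
```

```bash
python3 - <<'E'
from h import *
s=sense();print(s["tcp_pos"].round(4),s["q"].round(3));go((.69,-.25,.43),70,"P")
E
```

```text
[ 0.7441 -0.2834  0.5042] [-0.448  0.906  0.013  0.082  2.093 -1.619]
P shift [7.17 0.84 6.59] turn -0.002 | jaw now 69.9 tilt z [ 0.145  0.008 -0.989]
```

carry_out:
  motion: "-40 0 0 0 0.5; -40 0 0 0 0.5; -40 0 0 0 0.5; -40 0 0 0 0.5; -40 0 0 0 0.5; -40 0 0 0 0.5; -40 0 0 0 0.5; -40 0 0 0 0.5; -40 0 0 0 0.5; -40 0 0 0 0.5"

```text
time: 53.17
tcp_pos: [0.8063, -0.3015, 0.4154]
eef_rot: [0.525, 2.924, 0.043]
force: [0.7, 0.5, -0.5]
finger_gap: 0.0465
```

carry_out:
  motion: "-40 0 0 0 0.5; -40 0 0 0 0.5; -40 0 0 0 0.5; -40 0 0 0 0.5; -40 0 0 0 0.5; -40 0 0 0 0.5; -40 0 0 0 0.5; -40 0 0 0 0.5; -40 0 0 0 0.5; -40 0 0 0 0.5"

```text
time: 54.0
tcp_pos: [0.8462, -0.3128, 0.3507]
eef_rot: [0.522, 2.895, 0.035]
force: [-0.1, -0.3, 0.2]
finger_gap: 0.0462
```

carry_out:
  motion: "-40 0 0 0 0.5; -40 0 0 0 0.5; -40 0 0 0 0.5; -40 0 0 0 0.5; -40 0 0 0 0.5; -40 0 0 0 0.5; -40 0 0 0 0.5; -40 0 0 0 0.5; -40 0 0 0 0.5; -40 0 0 0 0.5"

```text
time: 54.83
tcp_pos: [0.873, -0.3205, 0.3064]
eef_rot: [0.518, 2.865, 0.027]
force: [-0.5, 1.0, -0.3]
finger_gap: 0.0464
```

```bash
python3 - <<'E'
from h import *
s=sense();print(s["tcp_pos"].round(4),s["q"].round(3));go((.69,-.25,.43),70,"P")
E
```

```text
[ 0.873  -0.3205  0.3064] [-0.425  1.155  0.013  0.075  1.755 -1.617]
P shift [ 16.39   1.05 -16.35] turn -0.002 | jaw now 69.9 tilt z [ 0.228 -0.022 -0.974]
```

carry_out:
  motion: "-40 0 0 0 0.5; -40 0 0 0 0.5; -40 0 0 0 0.5; -40 0 0 0 0.5; -40 0 0 0 0.5; -40 0 0 0 0.5; -40 0 0 0 0.5; -40 0 0 0 0.5; -40 0 0 0 0.5; -40 0 0 0 0.5"

```text
time: 55.67
tcp_pos: [0.8916, -0.326, 0.279]
eef_rot: [0.514, 2.836, 0.019]
force: [-0.7, -0.5, -0.6]
finger_gap: 0.0466
```

carry_out:
  motion: "-40 0 0 0 0.5; -40 0 0 0 0.5; -40 0 0 0 0.5; -40 0 0 0 0.5; -40 0 0 0 0.5; -40 0 0 0 0.5; -40 0 0 0 0.5; -40 0 0 0 0.5; -40 0 0 0 0.5; -40 0 0 0 0.5"

```text
time: 56.5
tcp_pos: [0.905, -0.3304, 0.2649]
eef_rot: [0.509, 2.806, 0.011]
force: [-0.0, 0.7, 0.1]
finger_gap: 0.0465
```

carry_out:
  motion: "-40 0 0 0 0.5; -40 0 0 0 0.5; -40 0 0 0 0.5; -40 0 0 0 0.5; -40 0 0 0 0.5; -40 0 0 0 0.5; -40 0 0 0 0.5; -40 0 0 0 0.5; -40 0 0 0 0.5; -40 0 0 0 0.5"

```text
time: 57.33
tcp_pos: [0.9148, -0.3341, 0.2613]
eef_rot: [0.505, 2.776, 0.004]
force: [0.2, -0.1, 0.2]
finger_gap: 0.0468
```

carry_out:
  motion: "-40 0 0 0 0.5; -40 0 0 0 0.5; -40 0 0 0 0.5; -40 0 0 0 0.5; -40 0 0 0 0.5; -40 0 0 0 0.5; -40 0 0 0 0.5; -40 0 0 0 0.5; -40 0 0 0 0.5; -40 0 0 0 0.5"

```text
time: 58.17
tcp_pos: [0.9221, -0.3372, 0.266]
eef_rot: [0.501, 2.746, -0.004]
force: [-0.0, -0.3, 0.3]
finger_gap: 0.0463
```

carry_out:
  motion: "-40 0 0 0 0.5; -40 0 0 0 0.5; -40 0 0 0 0.5; -40 0 0 0 0.5; -40 0 0 0 0.5; -40 0 0 0 0.5; -40 0 0 0 0.5; -40 0 0 0 0.5; -40 0 0 0 0.5; -40 0 0 0 0.5"

```text
time: 59.0
tcp_pos: [0.9273, -0.3399, 0.2768]
eef_rot: [0.497, 2.716, -0.012]
force: [0.3, 0.4, 0.6]
finger_gap: 0.0466
```

carry_out:
  motion: "-40 0 0 0 0.5; -40 0 0 0 0.5; -40 0 0 0 0.5; -40 0 0 0 0.5; -40 0 0 0 0.5; -40 0 0 0 0.5; -40 0 0 0 0.5; -40 0 0 0 0.5; -40 0 0 0 0.5; -40 0 0 0 0.5"

```text
time: 59.83
tcp_pos: [0.9308, -0.3423, 0.2924]
eef_rot: [0.493, 2.686, -0.019]
force: [-0.4, 1.0, 0.2]
finger_gap: 0.0465
```

```bash
python3 - <<'E'
from h import *
s=sense();print(s["tcp_pos"].round(4),s["q"].round(3));go((.69,-.25,.43),70,"P")
E
```

```text
[ 0.9308 -0.3423  0.2924] [-0.424  1.19   0.013  0.083  1.537 -1.617]
P shift [ 18.26   1.2  -22.79] turn -0.002 | jaw now 69.9 tilt z [ 0.39  -0.085 -0.917]
```

carry_out:
  motion: "-40 0 0 0 0.5; -40 0 0 0 0.5; -40 0 0 0 0.5; -40 0 0 0 0.5; -40 0 0 0 0.5; -40 0 0 0 0.5; -40 0 0 0 0.5; -40 0 0 0 0.5; -40 0 0 0 0.5; -40 0 0 0 0.5"

```text
time: 60.67
tcp_pos: [0.9328, -0.3444, 0.3117]
eef_rot: [0.489, 2.656, -0.026]
force: [-0.9, -1.0, -0.2]
finger_gap: 0.0464
```

carry_out:
  motion: "-40 0 0 0 0.5; -40 0 0 0 0.5; -40 0 0 0 0.5; -40 0 0 0 0.5; -40 0 0 0 0.5; -40 0 0 0 0.5; -40 0 0 0 0.5; -40 0 0 0 0.5; -40 0 0 0 0.5; -40 0 0 0 0.5"

```text
time: 61.5
tcp_pos: [0.9335, -0.346, 0.3336]
eef_rot: [0.484, 2.627, -0.034]
force: [-0.3, -1.2, 0.4]
finger_gap: 0.0464
```

carry_out:
  motion: "4 0 -2 0 0.5; 8 0 -5 0 0.5; 12 0 -8 0 0.5; 16 0 -11 0 0.5; 20 0 -14 0 0.5; 24 0 -17 0 0.5; 28 0 -18 0 0.5; 31 0 -18 0 0.5; 34 0 -18 0 0.5; 37 0 -18 0 0.5"

```text
time: 62.33
tcp_pos: [0.6334, -0.237, 0.3465]
eef_rot: [0.484, 2.625, -0.034]
force: [0.6, -0.2, 0.2]
finger_gap: 0.0465
```

```bash
python3 - <<'E'
from h import *; import pickle
a0,b0=pickle.load(open("c0.pkl","rb"));b=cam("top");a=cam("scene")
T=lambda u,v:(370+u/5,215+v/5); S=lambda u,v:(110+u/4,225+v/4)
print("cup rim top",plane(b0,*T(235,333),.053).round(4),"scene",plane(a0,*S(375,312),.053).round(4))
print("base of handle/hook scene@.161",plane(a0,*S(350,172),.161).round(4))
s=sense();M=R.from_rotvec(s["eef_rot"]).as_matrix();print(s["tcp_pos"].round(4),s["q"].round(3));print(M.round(3))
for c in(a,b): print([proj(c,s["tcp_pos"]+M@np.array([0,0,t])+[0,0,w]).round(1).tolist() for t,w in((.025,0),(-.009,0),(.025,.034))])
E
```

```text
cup rim top [ 0.4491 -0.2823  0.053 ] scene [ 0.4625 -0.2822  0.053 ]
base of handle/hook scene@.161 [ 0.4523 -0.2786  0.161 ]
[ 0.6297 -0.2351  0.343 ] [-0.473  0.249  1.524  0.135  0.92  -1.736]
[[-0.832  0.343  0.436]
 [ 0.333  0.937 -0.103]
 [-0.444  0.06  -0.894]]
[[[236.7, 269.3]], [[234.2, 252.1]], [[235.0, 256.5]]]
[[[424.8, 180.0]], [[427.0, 182.7]], [[429.1, 175.0]]]
```

```bash
python3 - <<'E'
from h import *
go((.38,-.258,.24),60.6,"via"); go((.40,-.264,.155),60.6,"pre")
E
```

```text
via shift [ 24.58 -11.33  -1.46] turn 0.162 | jaw now 69.9 tilt z [ 0.436 -0.103 -0.894]
pre shift [ 26.5  -11.71   7.07] turn 0.162 | jaw now 69.9 tilt z [ 0.436 -0.103 -0.894]
```

carry_out:
  motion: "3 -1.5 -1 0.05 0.5; 6 -3 -2 0.1 0.5; 9 -4.5 -2 0.16 0.5; 12 -6 -2 0.16 0.5; 15 -7.5 -2 0.16 0.5; 18 -9 -2 0.16 0.5; 21 -10.3 -2 0.16 0.5; 24 -11.3 -1.5 0.16 0.5; 25 -11.4 0 0.16 0.5; 25.5 -11.5 2 0.16 0.5"

```text
time: 63.27
tcp_pos: [0.3925, -0.264, 0.2066]
eef_rot: [0.695, 2.577, 0.015]
force: [0.8, -0.6, 0.3]
finger_gap: 0.0464
```

```bash
python3 - <<'E'
from h import *
go((.40,-.264,.155),60.6,"pre")
E
```

```text
pre shift [ 1.68 -0.31  4.93] turn 0.017 | jaw now 61.5 tilt z [ 0.443 -0.108 -0.89 ]
```

carry_out:
  motion: "0.4 0 1 0 0.5; 0.8 -0.1 2 0 0.5; 1.2 -0.2 3 0 0.5; 1.5 -0.3 4 0 0.5; 1.5 -0.3 4.5 0 0.5; 1.5 -0.3 4.5 0 0.5; 1.5 -0.3 4.5 0 0.5; 1.5 -0.3 4.5 0 0.5; 1.5 -0.3 4.5 0 0.5; 1.5 -0.3 4.5 0 0.5"

```text
time: 64.1
tcp_pos: [0.4005, -0.2636, 0.1598]
eef_rot: [0.693, 2.578, 0.017]
force: [0.1, -0.1, -0.7]
finger_gap: 0.0465
```

```bash
python3 - <<'E'
from h import *; import pickle
a=cam("scene");b=cam("top");pickle.dump((a,b),open("c5.pkl","wb"))
s=sense();M=R.from_rotvec(s["eef_rot"]).as_matrix();p=s["tcp_pos"];print(p.round(4));print(M.round(3))
go((.40,-.264,.155),60.6,"pre")
for t,w in((.025,0),(-.009,0),(.025,.034)): print(t,w,[proj(a,p+M@np.array([0,y,t])+[0,0,w]).round(1).tolist()[0] for y in(-.032,.032)])
G=np.array([.4245,-.2705,.112]);print("G",proj(a,G),proj(a,G+[.008,0,0]))
cv2.imwrite("pics/dip.png",cv2.resize(a["img"][225:335,140:250],(600,600),interpolation=cv2.INTER_CUBIC)[...,::-1])
E
```

```text
[ 0.4005 -0.2635  0.1596]
[[-0.764  0.471  0.442]
 [ 0.477  0.873 -0.106]
 [-0.436  0.13  -0.891]]
pre shift [ 0.21 -0.12  0.39] turn 0.018 | jaw now 61.7 tilt z [ 0.442 -0.106 -0.891]
0.025 0 [[185.6, 262.3], [212.1, 261.0]]
-0.009 0 [[183.3, 248.5], [209.9, 247.0]]
0.025 0.034 [[183.4, 252.0], [210.3, 250.5]]
G [[200.17249252 273.4999854 ]] [[201.21369013 275.81245921]]
```

View pics/dip.png

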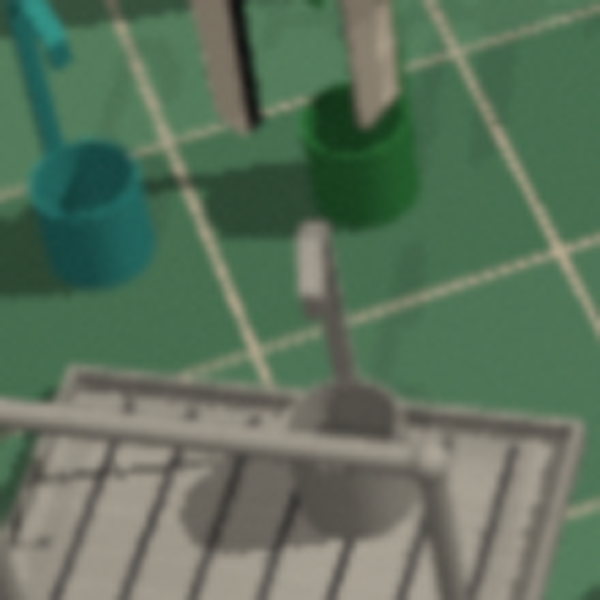

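The fingertips show at (185,249) and (209,248), which matches a tool-length error: the real tips are about 9 mm behind the reported TCP along the tool axis. The handle lines up with the jaws, so I'll approach straight along the tool axis.

carry_out:
  motion: "0 0 1.5 0 0.5; 0 0 3 0 0.5; 0 0 4.5 0 0.5; 0 -0.1 5.5 0 0.5; -0.1 -0.1 6.5 0 0.5; -0.1 -0.1 7.3 0 0.5; -0.1 -0.1 8 0 0.5; -0.1 -0.1 8.2 0 0.5; -0.1 -0.1 8.2 0 0.5; -0.1 -0.1 8.2 0 0.5"

```text
time: 65.03
tcp_pos: [0.4369, -0.2734, 0.0868]
eef_rot: [0.693, 2.579, 0.018]
force: [0.6, 0.7, -0.2]
finger_gap: 0.0464
```

carry_out:
  motion: "0 0 0 0 0.42; 0 0 0 0 0.34; 0 0 0 0 0.26; 0 0 0 0 0.2; 0 0 0 0 0.14; 0 0 0 0 0.08; 0 0 0 0 0.03; 0 0 0 0 0.03; 0 0 0 0 0.03; 0 0 0 0 0.03"
  newtons: 30

```text
time: 65.87
tcp_pos: [0.4371, -0.2738, 0.0868]
eef_rot: [0.693, 2.578, 0.017]
force: [-2.1, -1.6, 4.6]
finger_gap: 0.0101
```

carry_out:
  motion: "-0.4 0.1 -0.9 0 0.03; -1.3 0.4 -2.7 0 0.03; -2.6 0.8 -5.3 0 0.03; -4.4 1.3 -8.9 0 0.03; -6.1 1.8 -12.5 0 0.03; -7.9 2.3 -16 0 0.03; -9.6 2.9 -19.6 0 0.03; -10.5 3.1 -21.4 0 0.03; -10.5 3.1 -21.4 0 0.03; -10.5 3.1 -21.4 0 0.03"

```text
time: 66.7
tcp_pos: [0.437, -0.2734, 0.3265]
eef_rot: [0.692, 2.58, 0.018]
force: [-0.2, 0.0, -2.4]
finger_gap: 0.0094
```

```bash
python3 - <<'E'
from h import *; import pickle
s=sense();print(s["tcp_pos"].round(4),s["force"].round(2),s["wrist_torque"].round(2),s["finger_gap"],s["q"].round(2))
a=cam("scene");b=cam("top");pickle.dump((a,b),open("c6.pkl","wb"))
M=R.from_rotvec(s["eef_rot"]).as_matrix(); print(M.round(3))
# expected hook/cup pixels if the dipper kept its pose relative to the tool
d=s["tcp_pos"]-[.4371,-.2738,.0868]; O=np.array([.4485,-.284,.003])+d; X=np.array([.871,-.491,0])
f=lambda x,z:O+X*x+[0,0,z]
print("hooktop,tip,cup rim,cup bottom",proj(a,[f(-10,0)*0+f(-.01,.158),f(.0095,.129),f(0,.05),f(0,0)]).round(1).tolist())
save(a,"lift2.png",(120,120,270,300),4)
E
```

```text
[ 0.437  -0.2734  0.3265] [-0.23  0.03 -2.35] [ 0.05  0.39 -0.02] 0.009393009373895688 [-0.79 -0.04  1.89  0.31  0.91 -1.97]
[[-0.764  0.47   0.441]
 [ 0.477  0.873 -0.105]
 [-0.435  0.13  -0.891]]
hooktop,tip,cup rim,cup bottom [[179.4, 180.5], [179.3, 198.1], [186.1, 224.1], [189.5, 241.3]]
```

```bash
python3 - <<'E'
from h import *; import pickle
a,b=pickle.load(open("c6.pkl","rb"))
im=a["img"][165:265,150:225]; h=cv2.cvtColor(im,cv2.COLOR_RGB2HSV)
for r in range(0,100,2): print(165+r,''.join('#' if (h[r,c,1]<70 and h[r,c,2]>60) else 'g' if h[r,c,2]>60 else '-' for c in range(75)))
E
```

```text
165 ggggggggggggg#################gg############gggggggggggggggggg####---------
167 gggggggggggggggggg############gg############ggggggggggggggg#######---------
169 gggggggggggggggggg#############g############gggggggg##############---------
171 ggggggggggggggggggg############g#############g########gggggg---------------
173 ggggggggggggggggggg###########-g###############gggggggggggg#---------------
175 ggggggggggggggggggg##########---#############ggggggggggggg#----------------
177 gggggggggggggggggggg#########---##############gggggggggggg-----------------
179 ggggggggggggggggg############----##############ggggggggggg-----------------
181 gggggggggg#g##################---###############gggggggggg-----------------
183 ggg########gg#ggggggg############################ggggggggg#----------------
185 ######ggggggggggggggg#############################ggggggggg----------------
187 gggggggggggggggggggggg#############################gggggggg----------------
189 gggggggggggggggggggggg#########################g#####ggggggg---------------
191 gggggggggggggggggggggg#########################ggg####gg
[... 2199 characters left out ...]
gg####ggggggg############################ggggggggggggggggggg
249 gggggggggggggggggg#############ggg####################ggggggggggggggggggggg
251 ggggggggggggggg##########gggggggggg################gggggggggggggggggggggggg
253 gggggggggggggg##########ggggggggggggggg######gggggggggggggggggggggggggggggg
255 ggggggggggggggggggggg####gggggggggggggggggggggggggggggggggggggggggggggggggg
257 ggggggggggggggggggggg####gggggggggggggggggggggggggggggggggggggggggggggggggg
259 gggggggggggggggggggggg####ggggggggggggggggggggggggggggggggggggggggggggggggg
261 ggggggggggggggggggggggg####gggggggggggggggggggggggggggggggggggggggggggggggg
263 gggggggggggggggggggggggg####ggggggggggggggggggggggggggggggggggggggggggggggg
```

```bash
cat > plan.py <<'E'
from h import *
s=sense(); M0=R.from_rotvec(s["eef_rot"]).as_matrix(); p0=s["tcp_pos"]
n=np.array([.9676,.2526,0]); y=np.array([-.2526,.9676,0]); Zw=np.array([0,0,1.])
X=np.array([.871,-.491,0]); Y=np.array([.491,.871,0])
Gt=np.array([0,0,-.028])                       # grasp point in tool frame (TCP origin)
D=np.c_[X,Y,Zw]; Dt=M0.T@D                      # dipper axes in tool frame
Wt=Gt+Dt@np.array([.019,0,.041])                # hook seat in tool frame
L=np.array([.6361,.2499,.220])
def hanger(L):
    top=np.array([.6284,.242,.335]); u=(top-L)/np.linalg.norm(top-L)
    P=[L+y*a for a in np.linspace(-.025,.025,11)]+[L+u*h+y*e*.025 for h in np.linspace(0,.051,8) for e in(-1,1)]
    P+=[L+u*.051+y*a for a in np.linspace(-.025,.025,11)]+[L+u*h+n*x for h in np.linspace(.051,.095,6) for x in(0,-.014)]
    P+=[top+Zw*h+n*x+y*e for h in(-.024,-.01,.0,.012) for x in(-.016,.016) for e in(-.007,.007)]
    return np.array(P), np.array([top+y*a for a in np.linspace(-.16,.12,29)])
if __name__=="__main__":
  for t in(0,-.2,-.35,-.5,-.65,-.77):
    M=M0@R.from_rotvec([0,0,t]).as_matrix(); Dn=M@Dt
    out=[]
    for up in(0,.032):
        T=L+Zw*up-M@Wt
        H,B=hanger(L)
        def box(P,m):
            q=(P-T)@M; q=q-Gt
            dx=np.maximum(np.abs(q)-[.0375,.094,0],0); dz=np.maximum(q[:,2]+.065,0)
            return np.sqrt(dx[:,0]**2+dx[:,1]**2+dz**2).min()-m
        def fin(P,m):
            q=(P-T)@M-Gt; d=np.c_[np.maximum(np.abs(q[:,0])-.0095,0),np.maximum(np.abs(np.abs(q[:,1])-.014)-.009,0),np.maximum(np.maximum(q[:,2]-.019,-q[:,2]-.065),0)]
            return np.linalg.norm(d,axis=1).min()-m
        out+=[box(H,.003),box(B,.006),fin(H,.003),fin(B,.006)]
    az=np.degrees(np.arctan2(Dn[1,0],Dn[0,0]))
    print(t,"dip az",az.round(1),"Z",Dn[:,2].round(2),"X",Dn[:,0].round(2),"TCP",T.round(4),"clear mm",(np.array(out)*1e3).round(1))
E
python3 plan.py
```

```text
0 dip az -29.4 Z [-0.  0.  1.] X [ 0.87 -0.49 -0.  ] TCP [0.6318 0.2563 0.186 ] clear mm [-3.  -6.   5.9 85.3  0.  -6.  -3.  53.6]
-0.2 dip az -19.1 Z [0.01 0.09 1.  ] X [ 0.94 -0.33  0.02] TCP [0.6299 0.2496 0.1858] clear mm [-3.  -6.  10.2 88.  -2.2 -6.  -2.  56.6]
-0.35 dip az -11.4 Z [0.01 0.16 0.99] X [ 0.98 -0.2   0.02] TCP [0.6293 0.2444 0.1861] clear mm [-0.3 -2.9 13.8 89.9 -3.  -6.   0.7 58.8]
-0.5 dip az -3.7 Z [0.   0.22 0.98] X [ 1.   -0.06  0.01] TCP [0.6294 0.2391 0.1868] clear mm [ 1.5  9.2 17.5 91.3 -3.  -4.   4.7 60.9]
-0.65 dip az 4.0 Z [-0.02  0.28  0.96] X [ 1.    0.07 -0.  ] TCP [0.6302 0.234  0.1878] clear mm [-0.4 22.1 20.7 88.4 -3.   9.2  7.7 59.3]
-0.77 dip az 10.1 Z [-0.04  0.33  0.94] X [ 0.98  0.18 -0.02] TCP [0.6313 0.2301 0.1888] clear mm [-2.  26.2 21.5 85.8 -3.  13.2  8.6 56.5]
```

```bash
cat > plan2.py <<'E'
from plan import *; import pickle, plan
a0,b0=pickle.load(open("c0.pkl","rb"))
def ev(M,ups=(0,.015,.032),L=L):
    Dn=M@Dt; o=[]
    H,B=hanger(L)
    for up in ups:
        T=L+Zw*up-M@Wt
        for P,m in((H,.003),(B,.006)):
            q=(P-T)@M-Gt
            o.append(np.sqrt((np.maximum(np.abs(q)-[.0375,.094,9],0)**2).sum(1)+np.maximum(q[:,2]+.065,0)**2).min()-m)
        q=(H-T)@M-Gt; d=np.c_[np.maximum(np.abs(q[:,0])-.0095,0),np.maximum(np.abs(np.abs(q[:,1])-.014)-.009,0),np.maximum(np.maximum(q[:,2]-.019,-q[:,2]-.065),0)]
        o.append(np.linalg.norm(d,axis=1).min()-.003)
    return Dn,(np.array(o)*1e3).round(0).astype(int),L-M@Wt
if __name__=="__main__":
  print("blender lid",tri(a0,(494,97),b0,(5,335)),"pot",tri(a0,(570,205),b0,(45,182)))
  for phi in(60,80):
    for a in(.15,.2,.25,.3):
      ax=np.cross([0,0,-1],[np.cos(np.radians(phi)),np.sin(np.radians(phi)),0])
      for t in(-.3,-.5,-.65):
        M=R.from_rotvec(ax*a).as_matrix()@M0@R.from_rotvec([0,0,t]).as_matrix()
        Dn,o,T=ev(M); print(phi,a,t,"z",M[:,2].round(2),"X",Dn[:,0].round(2),"Z",Dn[:,2].round(2),o)
E
python3 plan2.py
```

```text
blender lid (array([0.31875217, 0.5916108 , 0.2990159 ]), np.float64(0.02183939192690622)) pot (array([0.65592142, 0.61674061, 0.17781941]), np.float64(0.0010112887403137508))
60 0.15 -0.3 z [ 0.51  0.01 -0.86] X [ 0.97 -0.25  0.06] Z [-0.06  0.    1.  ] [-1  0 11 -1 -6  4 -1 -6 -3]
60 0.15 -0.5 z [ 0.51  0.01 -0.86] X [ 0.99 -0.07  0.08] Z [-0.07  0.09  0.99] [ 4 15 16 -2  8  9 -3 -1  1]
60 0.15 -0.65 z [ 0.51  0.01 -0.86] X [0.99 0.07 0.08] Z [-0.09  0.16  0.98] [ 5 28 20 -3 21 12 -3 13  4]
60 0.2 -0.3 z [ 0.53  0.05 -0.85] X [ 0.97 -0.25  0.07] Z [-0.09 -0.04  1.  ] [ 0  1 11 -1 -6  3  0 -6 -3]
60 0.2 -0.5 z [ 0.53  0.05 -0.85] X [ 0.99 -0.07  0.1 ] Z [-0.1   0.05  0.99] [ 4 17 16 -1  9  8 -1  1  0]
60 0.2 -0.65 z [ 0.53  0.05 -0.85] X [0.99 0.06 0.11] Z [-0.12  0.12  0.99] [ 6 30 19 -2 22 11 -2 13  3]
60 0.25 -0.3 z [ 0.55  0.08 -0.83] X [ 0.96 -0.25  0.09] Z [-0.11 -0.08  0.99] [ 1  3 10  0 -3  2  0 -6 -3]
60 0.25 -0.5 z [ 0.55  0.08 -0.83] X [ 0.99 -0.08  0.12] Z [-0.12  0.01  0.99] [ 5 19 15  0 11  7  0  2 -1]
60 0.25 -0.65 z [ 0.55  0.08 -0.83] X [0.99 0.06 0.14] Z [-0.14  0.
[... 939 characters left out ...]
07 0.05] Z [-0.05  0.09  0.99] [ 3 23 19 -3 16 12 -3  8  4]
80 0.25 -0.3 z [ 0.48  0.12 -0.87] X [ 0.97 -0.24  0.  ] Z [-0.03 -0.11  0.99] [-2 -5 10 -3 -6  3 -3 -6 -3]
80 0.25 -0.5 z [ 0.48  0.12 -0.87] X [ 1.   -0.07  0.04] Z [-0.04 -0.02  1.  ] [ 2 10 15 -3  3  8 -3 -5 -1]
80 0.25 -0.65 z [ 0.48  0.12 -0.87] X [1.   0.06 0.06] Z [-0.06  0.04  1.  ] [ 4 23 19 -3 16 11 -3  8  3]
80 0.3 -0.3 z [ 0.49  0.16 -0.86] X [ 0.97 -0.24 -0.  ] Z [-0.04 -0.16  0.99] [-2 -3  9 -3 -6  3 -3 -6 -3]
80 0.3 -0.5 z [ 0.49  0.16 -0.86] X [ 1.   -0.07  0.05] Z [-0.05 -0.07  1.  ] [ 3 11 14 -3  4  7 -3 -4 -1]
80 0.3 -0.65 z [ 0.49  0.16 -0.86] X [1.   0.06 0.07] Z [-0.07 -0.01  1.  ] [ 5 23 18 -3 16 10 -3  7  2]
```

```bash
python3 - <<'E'
import re
s=open('plan.py').read()
s=s.replace("[L+u*h+n*x for h in np.linspace(.051,.095,6) for x in(0,-.014)]","[L+u*h for h in np.linspace(.051,.076,6)]+[L+u*h+n*(-.014*(h-.076)/.016) for h in np.linspace(.076,.092,4)]")
open('plan.py','w').write(s)
E
python3 - <<'E'
from plan2 import *
for a in(0,.1,.15):
  ax=np.cross([0,0,-1],[.5,.866,0])
  for t in(-.5,-.6,-.7):
    M=R.from_rotvec(ax*a).as_matrix()@M0@R.from_rotvec([0,0,t]).as_matrix()
    Dn,o,T=ev(M); print(a,t,"X",Dn[:,0].round(2),"Z",Dn[:,2].round(2),o,T.round(4)); 
M=M0@R.from_rotvec([0,0,-.65]).as_matrix(); H,B=hanger(L)
for up in(0,.015,.032):
  T=L+Zw*up-M@Wt; q=(H-T)@M-Gt; d=np.sqrt((np.maximum(np.abs(q)-[.0375,.094,9],0)**2).sum(1)+np.maximum(q[:,2]+.065,0)**2); i=d.argmin(); print(up,(H[i]-L).round(3),q[i].round(3))
E
```

```text
0 -0.5 X [ 1.   -0.06  0.01] Z [0.   0.22 0.98] [ 2  9 17  1  4 11 -2 -4  5] [0.6294 0.2391 0.1548]
0 -0.6 X [1.   0.03 0.  ] Z [-0.01  0.26  0.96] [ 4 18 20  3 12 14 -3  5  7] [0.6298 0.2357 0.1554]
0 -0.7 X [ 0.99  0.11 -0.01] Z [-0.03  0.3   0.95] [ 5 26 22  3 21 16 -3 14  9] [0.6306 0.2324 0.1562]
0.1 -0.5 X [ 1.   -0.07  0.06] Z [-0.05  0.14  0.99] [ 3 13 17  2  7 10  1 -1  2] [0.6327 0.2448 0.1538]
0.1 -0.6 X [1.   0.02 0.06] Z [-0.06  0.18  0.98] [ 5 22 19  4 15 12  1  8  4] [0.6331 0.2414 0.1542]
0.1 -0.7 X [0.99 0.11 0.05] Z [-0.07  0.22  0.97] [ 7 31 21  6 24 14  0 16  6] [0.6338 0.2379 0.1547]
0.15 -0.5 X [ 0.99 -0.07  0.08] Z [-0.07  0.09  0.99] [ 4 15 16  3  8  9  3 -1  1] [0.6343 0.2477 0.1536]
0.15 -0.6 X [1.   0.02 0.08] Z [-0.08  0.14  0.99] [ 6 24 19  5 17 11  2  8  3] [0.6347 0.2442 0.1538]
0.15 -0.7 X [0.99 0.11 0.08] Z [-0.1   0.18  0.98] [ 8 33 21  7 25 13  2 17  5] [0.6355 0.2408 0.1542]
0 [-0.008  0.022  0.029] [-0.043  0.023 -0.06 ]
0.015 [-0.025 -0.005  0.091] [-0.044 -0.01  -0.107]
0.032 [-0.025 -0.005  0.091] [-0.037 -0.007 -0.091]
```

```bash
python3 - <<'E'
from h import *
s=sense();M=R.from_rotvec(s["eef_rot"]).as_matrix()
for P in((.44,-.04,.33),(.46,.19,.30),(.5157,.2059,.195)): print(P,(M.T@(np.array(P)-s["tcp_pos"])*100).round(1))
E
```

```text
(0.44, -0.04, 0.33) [10.6 20.6 -2.7]
(0.46, 0.19, 0.3) [21.4 41.2 -1.5]
(0.5157, 0.2059, 0.195) [22.4 43.8 10.1]
```

carry_out:
  motion: "1 2 -0.3 0 0.03; 2.5 5 -0.6 -0.06 0.03; 4 8 -1 -0.12 0.03; 5.5 11 -1.4 -0.18 0.03; 7 14 -1.8 -0.24 0.03; 9 17 -2.2 -0.3 0.03; 10.6 20.6 -2.7 -0.36 0.03; 12.3 24 -2.7 -0.42 0.03; 14 27 -2.7 -0.48 0.03; 15.5 30 -2.6 -0.54 0.03"

```text
time: 67.63
tcp_pos: [0.4473, 0.0667, 0.3195]
eef_rot: [-0.026, 2.683, -0.155]
force: [0.5, -0.5, -1.5]
finger_gap: 0.0097
```

carry_out:
  motion: "0 0 0 -0.06 0.03; 0 0 0 -0.06 0.03; 0 0 0 -0.06 0.03; 0 0 0 -0.06 0.03; 0 0 0 -0.06 0.03; 0 0 0 -0.06 0.03; 0 0 0 -0.06 0.03; 0 0 0 -0.06 0.03; 0 0 0 -0.06 0.03; 0 0 0 -0.06 0.03"

```text
time: 68.47
tcp_pos: [0.4486, 0.0645, 0.3216]
eef_rot: [-0.1, 2.681, -0.173]
force: [0.4, 0.2, -0.6]
finger_gap: 0.0099
```

```bash
python3 - <<'E'
from h import *
s=sense();M=R.from_rotvec(s["eef_rot"]).as_matrix();print(s["tcp_pos"].round(4),M.round(3),s["q"].round(2),s["finger_gap"])
for P in((.46,.18,.30),(.5157,.2059,.195)): print(P,(M.T@(np.array(P)-s["tcp_pos"])*100).round(1))
E
```

```text
[0.4486 0.0645 0.3216] [[-0.896 -0.042  0.442]
 [-0.099  0.989 -0.106]
 [-0.432 -0.138 -0.891]] [ 0.15 -0.16  2.01 -0.23  0.87 -1.39] 0.00990616520041952
(0.46, 0.18, 0.3) [-1.2 11.7  1.2]
(0.5157, 0.2059, 0.195) [-1.9 15.5 12.7]
```

carry_out:
  motion: "0 2.5 0 0 0.03; -0.5 5 0.3 0 0.03; -1 8 0.6 0 0.03; -1.2 11 1.2 0 0.03; -1.4 13 4 0 0.03; -1.6 14.5 7 0 0.03; -1.8 15.3 10 0 0.03; -1.9 15.5 12 0 0.03; -1.9 15.5 12.7 0 0.03; -1.9 15.5 12.7 0 0.03"

```text
time: 69.3
tcp_pos: [0.5148, 0.206, 0.1937]
eef_rot: [-0.101, 2.683, -0.175]
force: [1.0, -1.0, -1.9]
finger_gap: 0.0097
```

carry_out:
  motion: "0 0 0 0 0.03; 0 0 0 0 0.03; 0 0 0 0 0.03; 0 0 0 0 0.03; 0 0 0 0 0.03; 0 0 0 0 0.03; 0 0 0 0 0.03; 0 0 0 0 0.03; 0 0 0 0 0.03; 0 0 0 0 0.03"

```text
time: 70.13
tcp_pos: [0.515, 0.2065, 0.1951]
eef_rot: [-0.101, 2.681, -0.173]
force: [0.4, 0.1, -1.3]
finger_gap: 0.0095
```

```bash
cat > look.py <<'E'
from h import *; import pickle,sys
from plan import Wt,Dt
a0,_=pickle.load(open("c0.pkl","rb"))
s=sense();M=R.from_rotvec(s["eef_rot"]).as_matrix();p=s["tcp_pos"];print(p.round(4),s["force"].round(2),s["finger_gap"])
a=cam("scene");D=M@Dt;W=p+M@Wt
f=lambda x,z,y=0:W+D@np.array([x+.0085,y,z-.150])+[.007,0,0]   # scene bias
print("W",W.round(4),"Z",D[:,2].round(2))
print("pred hook top L/R",proj(a,[f(-.0275,.158),f(.0095,.158),f(.0095,.129),f(-.0275,.06),f(0,.05),f(0,0)]).round(1).tolist())
x0,y0,x1,y1=[int(v) for v in sys.argv[1:5]]
im=a["img"][y0:y1,x0:x1];d=np.abs(im.astype(int)-a0["img"][y0:y1,x0:x1]).sum(2)
for r in range(0,y1-y0): print(y0+r,''.join('#' if x>90 else '+' if x>45 else '.' for x in d[r]))
E
python3 look.py 375 180 465 290
```

```text
[0.515  0.2065 0.1951] [ 0.42  0.13 -1.3 ] 0.009548304227347764
W [0.5192 0.2001 0.2611] Z [ 0. -0.  1.]
pred hook top L/R [[405.0, 185.5], [405.4, 196.0], [404.2, 205.8], [401.1, 217.5], [401.0, 228.4], [399.1, 243.5]]
180 ++###+..........+#####+++++##########.....................................................
181 ................++++#################.....................................................
182 .................+++######+..########.....................................................
183 ................++########+.+.#######........................................++...........
184 ................+##########.+.#######.....................................+#####+.........
185 ................+##########.#.#######...................................+########.........
186 ................+##########.#.#######.................................++#########.........
187 ................+##########.#.#######................................++#########+.........
188 ................+##########.#.#######................................+++##+####+++........
189 ................+####
[... 8869 characters left out ...]
...................................
283 ..........................................................................................
284 ..........................................................................................
285 ..........................................................................................
286 ..........................................................................................
287 ..........................................................................................
288 ..........................................................................................
289 ..........................................................................................
```

```bash
sed -i 's/^s=sense(); M0=.*/M0=np.linalg.qr(np.array([[-.764,.47,.441],[.477,.873,-.105],[-.435,.13,-.891]]))[0]; M0=M0*np.sign(np.diag(M0.T@np.array([[-.764,.47,.441],[.477,.873,-.105],[-.435,.13,-.891]])))/' plan.py
sed -i 's/^for r in range.*/if len(sys.argv)>5:\n  for r in range(0,y1-y0): print(y0+r,"".join("#" if x>90 else "+" if x>45 else "." for x in d[r]))/' look.py
python3 look.py 375 180 465 290; python3 - <<'E'
from plan import *
s=sense();M=R.from_rotvec(s["eef_rot"]).as_matrix();p=s["tcp_pos"]
T=L-M@Wt; print("T seat",T.round(4))
for nm,P in(("raised-8",T-n*.008+Zw*.036),("lowered-8",T-n*.008)): print(nm,P.round(4),(M.T@(P-p)*100).round(2))
print("n,up in tool",(M.T@n).round(3),(M.T@Zw).round(3))
E
```

```text
[0.515  0.2065 0.1951] [-0.16 -0.43 -0.94] 0.00992512356936687
W [0.5213 0.2208 0.2596] Z [-0.01  0.27  0.96]
pred hook top L/R [[409.7, 184.5], [418.6, 193.8], [414.4, 204.2], [396.5, 218.6], [401.4, 229.0], [394.9, 245.4]]
T seat [0.6298 0.2356 0.1555]
raised-8 [0.6221 0.2335 0.1915] [-9.71  2.27  4.76]
lowered-8 [0.6221 0.2335 0.1555] [-8.15  2.77  7.97]
n,up in tool [-0.892  0.209  0.4  ] [-0.432 -0.139 -0.891]
```

carry_out:
  motion: "-1.2 0.2 0.4 0 0.03; -2.4 0.5 0.9 0 0.03; -3.6 0.8 1.4 0 0.03; -4.8 1.1 2 0 0.03; -6 1.4 2.6 0 0.03; -7.2 1.7 3.2 0 0.03; -8.2 1.9 3.7 0 0.03; -9 2.1 4.2 0 0.03; -9.5 2.2 4.6 0 0.03; -9.7 2.3 4.7 0 0.03"

```text
time: 71.07
tcp_pos: [0.6222, 0.2338, 0.1914]
eef_rot: [-0.101, 2.681, -0.174]
force: [0.2, -0.7, -1.0]
finger_gap: 0.0097
```

carry_out:
  motion: "0 0 0 0 0.03; 0 0 0 0 0.03; 0 0 0 0 0.03; 0 0 0 0 0.03; 0 0 0 0 0.03; 0 0 0 0 0.03; 0 0 0 0 0.03; 0 0 0 0 0.03; 0 0 0 0 0.03; 0 0 0 0 0.03"

```text
time: 71.9
tcp_pos: [0.6217, 0.2339, 0.192]
eef_rot: [-0.101, 2.681, -0.173]
force: [-0.3, -0.0, -1.1]
finger_gap: 0.0094
```

```bash
python3 look.py 425 176 475 262 1; python3 - <<'E'
from plan import *
c=cam("scene");print("L pred",proj(c,L+[.007,0,0]))
E
```

```text
[0.6217 0.2339 0.192 ] [-0.28 -0.05 -1.1 ] 0.009387191321296706
W [0.628  0.2482 0.2565] Z [-0.01  0.27  0.96]
pred hook top L/R [[445.3, 210.2], [455.1, 220.3], [450.4, 230.9], [430.3, 244.6], [435.6, 255.6], [428.1, 272.1]]
176 ######################.######################+....
177 ######################.#####################......
178 ######################.###################+.......
179 #####################+.+################+.........
180 ##################+...++###########+++............
181 ##############+....++++..+###++++................+
182 #########++....++++.+++++++++++++...............##
183 .+#+......++++..++++++++#####++++..............+##
184 ....+++++++.+++++++###########+................+##
185 ++++++++++++++#################.............+..+##
186 ++++++++++#####################..........+++++.+##
187 ++++++##########++++##########++.......+++++++.+##
188 #+++##########++++.+++##+####+++.....+###+###+.+##
189 ##++#######++++++..++##+...+++++++..+###++++...+##
190 ##++###++++.+..++..+##+..##..+####+++++++.......++
191 ###++++++..++++++..++++..+##.+#####..........
[... 3192 characters left out ...]
...
250 ...++++..+####+...................................
251 ...++..+#####++++.................................
252 ..++.+++##++++++++...+............................
253 .....+++++++++++++++.++...........................
254 ......++++++++++++++++++..........................
255 ...++.++++++++++++++++++..........................
256 ...+++++++++++++++++++.++.........................
257 +++++++++++++++++++++++.+.........................
258 +#+.+.+++++++++++++++++.+.........................
259 +##+.+++++++++++++++++.++.........................
260 +###+.++.+++++++++++++++..........................
261 ++###+.+++.+++++++++.+++..........................
L pred [[449.32523687 232.51183776]]
```

carry_out:
  motion: "-0.1 0.1 0.3 0 0.03; 0 0.1 0.6 0 0.03; 0.1 0.2 0.9 0 0.03; 0.3 0.2 1.2 0 0.03; 0.4 0.3 1.5 0 0.03; 0.5 0.3 1.8 0 0.03; 0.7 0.4 2.1 0 0.03; 0.8 0.4 2.3 0 0.03; 0.8 0.4 2.3 0 0.03; 0.8 0.4 2.3 0 0.03"

```text
time: 72.83
tcp_pos: [0.6246, 0.2346, 0.1674]
eef_rot: [-0.101, 2.681, -0.173]
force: [-1.0, 0.0, -1.2]
finger_gap: 0.0096
```

```bash
python3 look.py 425 200 475 262 1
```

```text
[0.6246 0.2346 0.1674] [-1.03  0.03 -1.17] 0.009646053678451182
W [0.6308 0.249  0.2319] Z [-0.01  0.27  0.96]
pred hook top L/R [[444.8, 219.2], [454.5, 229.4], [449.8, 239.7], [429.9, 252.9], [435.1, 263.8], [427.7, 279.9]]
200 #+++++...............####.++.####+.....+++##+....+
201 ##+..................+###.#+.####+.......+++++....
202 ##+..............++..+###.++.###+.................
203 +.............+++++++.+###.+.++...................
204 ............+######+++.###+.......................
205 ..........+#######+.++.+###.......................
206 .........+#######+......###+......................
207 .......+#########+......+##+..+##+................
208 ......+#####+++..........++..+####+...............
209 .....+###++.....+++.......+++#####................
210 .............++++++#+.....+######+................
211 ......+++++++++++####....+#####++.................
212 ++..+++++#++++++#####....+####....................
213 ....+####+++++++#####++#++##+.....................
214 ...+#####+++++++#########++.......................
215 ..++###++++..++#########+....................
[... 1835 characters left out ...]
........................................
250 ..................................................
251 ......+++#........................................
252 .....+#++.........................................
253 .....++...........................................
254 ......+...........................................
255 ..................................................
256 .......+..........................................
257 .....+++++........................................
258 ...++++..++.......................................
259 ...+++.+++++++++..................................
260 .......+++++++++++..+.............................
261 .......++++++++++++.++............................
```

carry_out:
  motion: "0.05 0 0.1 0 0.03; 0.1 0 0.2 0 0.03; 0.15 0 0.3 0 0.03; 0.2 0.1 0.4 0 0.03; 0.25 0.1 0.5 0 0.03; 0.3 0.1 0.6 0 0.03; 0.35 0.1 0.7 0 0.03; 0.4 0.1 0.8 0 0.03; 0.45 0.1 0.9 0 0.03; 0.45 0.1 0.9 0 0.03"

```text
time: 73.72
tcp_pos: [0.6244, 0.2341, 0.1571]
eef_rot: [-0.101, 2.681, -0.173]
force: [-0.8, -0.1, -1.5]
finger_gap: 0.0096
```

carry_out:
  motion: "0.05 0 0.1 0 0.03; 0.1 0 0.2 0 0.03; 0.15 0 0.3 0 0.03; 0.2 0.05 0.4 0 0.03; 0.2 0.05 0.45 0 0.03; 0.2 0.05 0.45 0 0.03; 0.2 0.05 0.45 0 0.03; 0.2 0.05 0.45 0 0.03; 0.2 0.05 0.45 0 0.03; 0.2 0.05 0.45 0 0.03"

```text
time: 74.55
tcp_pos: [0.6261, 0.2347, 0.1546]
eef_rot: [-0.101, 2.676, -0.171]
force: [-0.9, -0.2, 8.1]
finger_gap: 0.0095
```

```bash
python3 look.py 425 200 475 250 1
```

```text
[0.6261 0.2347 0.1546] [-0.92 -0.17  8.14] 0.009508993496923999
W [0.6321 0.2489 0.2191] Z [-0.01  0.26  0.96]
pred hook top L/R [[444.3, 223.8], [453.9, 233.9], [449.3, 244.1], [429.6, 257.3], [434.8, 268.1], [427.5, 284.1]]
200 +++.+................###+...+#########+#++...+###.
201 +++.+..............+.+###.+..#####+#++++++..+####.
202 ++..............+++++.+##.+..#####++++++...+#####.
203 +.............++#+++#+.##+...++++++....++++######.
204 ............+####+++++.###.++.........++#########.
205 ..........+######+..+..###.+++.........+++#######.
206 .........+#######+..++.+##+.+..++.........++++##+.
207 .......+#########+++++..##+..+###+................
208 ......+###############+.++..+####+................
209 ....+++################+..++#####+................
210 ..+##+++##########++###+.+#####++.................
211 +####+.+#########+..+##+.####++.+.................
212 #####..+########+........+##+.....................
213 ####+++#####+++...+++###+++.......................
214 +.....+#+++....+++######+.........................
215 ...++........+++#######+.....................
[... 1175 characters left out ...]
.....+###+..#####+......................
238 ..++++####+....+####..+#####......................
239 ..++++####+....#####...#####......................
240 ..++++####+....#####...+###+......................
241 ..+######++....#####....+++.......................
242 ..++++++++++++.+####....++........................
243 ...++++++##++.++###+...++.........................
244 ...++++#####++++###...............................
245 .....++#####++++##+...............................
246 .......+####..+.#+................................
247 ........+##+......................................
248 .........+++......................................
249 ..................................................
```

carry_out:
  motion: "-0.04 0 -0.1 0 0.05; -0.04 0 -0.1 0 0.1; -0.04 0 -0.1 0 0.15; -0.04 0 -0.1 0 0.2; -0.04 0 -0.1 0 0.26; -0.04 0 -0.1 0 0.32; -0.04 0 -0.1 0 0.38; -0.04 0 -0.1 0 0.44; -0.04 0 -0.1 0 0.5; -0.04 0 -0.1 0 0.5"
  newtons: 20

```text
time: 75.43
tcp_pos: [0.6246, 0.2342, 0.1535]
eef_rot: [-0.101, 2.681, -0.173]
force: [-1.2, 0.4, -0.1]
finger_gap: 0.0457
```

```bash
python3 look.py 425 200 475 275 1
```

```text
[0.6246 0.2342 0.1535] [-1.23  0.36 -0.06] 0.04573189161946204
W [0.6308 0.2485 0.218 ] Z [-0.01  0.27  0.96]
pred hook top L/R [[443.7, 223.8], [453.3, 234.0], [448.7, 244.2], [429.0, 257.2], [434.1, 268.0], [426.8, 284.0]]
200 ++++.................+##+.++..+###...++#++..+###+.
201 +++.+.............++.+###.#+.+####.+.+++++..+###+.
202 +#++............++##+.###.++.+###+.+..++..++#####.
203 ##+...........++#####.+##+...+##+.++...+++#######.
204 ++..........+####+++..+###...++...+++.++#########.
205 ...........+####....+++###++....++++...++#######+.
206 ..........++.......++++###++++...+++......+++###+.
207 .......+##+..+.........+##+.+.++..+...........+...
208 .....+####+.............++.+.###+.................
209 ...+######+................+####+.................
210 ..+#######+...........+..+######+.................
211 +########+.............+.#####+...................
212 #########+..........+++..###++....................
213 ##########+.....++.++##++##+......................
214 #########++.....+++#####+++.......................
215 #####++++.......++######+++...................
[... 2549 characters left out ...]
++++++++++++............................
263 .....+++++++++++++++++..+.........................
264 .....+##+++++++++++++++.++........................
265 ....++##+++++++++++++++..+........................
266 ..+++.###+++++++++++++++.+........................
267 ..+++++###++++++++++++++++........................
268 .+++++.+###++++++++++++.++........................
269 .++++++.+###++++++++++++++........................
270 .+++++.+..##++++++++..+++.........................
271 ..+++++.++.+........++##+.........................
272 .........+...++++++#####+.........................
273 .........+++++#########+..........................
274 ....+.++++++....+++++++...........................
```

carry_out:
  motion: "0.5 0 -0.2 0 0.5; 1 0 -0.5 0 0.5; 1.6 0 -0.8 0 0.5; 2.2 0 -1.1 0 0.5; 2.8 0 -1.4 0 0.5; 3.4 0 -1.7 0 0.5; 4 0 -2 0 0.5; 4.6 0 -2.3 0 0.5; 5.2 0 -2.6 0 0.5; 5.8 0 -2.9 0 0.5"

```text
time: 76.32
tcp_pos: [0.5591, 0.2315, 0.1544]
eef_rot: [-0.101, 2.68, -0.173]
force: [0.2, -0.3, 0.7]
finger_gap: 0.0463
```

carry_out:
  motion: "1 0 -0.5 0 0.5; 2 0 -1 0 0.5; 4 0 -2 0 0.5; 6 0 -3 0 0.5; 8 0 -4 0 0.5; 10 0 -6 0 0.5; 12 0 -9 0 0.5; 12 0 -12 0 0.5; 12 0 -15 0 0.5; 12 0 -15 0 0.5"

```text
time: 77.15
tcp_pos: [0.3851, 0.2367, 0.2404]
eef_rot: [-0.101, 2.676, -0.167]
force: [0.5, 0.4, 0.5]
finger_gap: 0.0461
```

```bash
python3 look.py 425 180 475 290 1; sleep 0; python3 - <<'E'
from h import *
c=cam("scene"); a=c["img"].astype(int)
for i in range(6): x=cam("scene")["img"].astype(int); print(np.abs(x-a)[180:290,425:475].sum(2).max(), (np.abs(x-a)[180:290,425:475].sum(2)>60).sum())
E
```

```text
[0.3851 0.2367 0.2404] [0.51 0.39 0.51] 0.04612458281198541
W [0.391  0.2508 0.305 ] Z [-0.01  0.26  0.96]
pred hook top L/R [[393.7, 135.3], [402.0, 143.3], [398.4, 153.8], [382.0, 169.7], [386.7, 179.2], [380.8, 195.8]]
180 ..................................................
181 ..................................................
182 ..................................................
183 ..................................................
184 ..................................................
185 ........................+++###+...................
186 ......................+########...................
187 .....................+########++..................
188 ....................+####+###+++..................
189 ....................+++..+..++++++................
190 ....................++..+##+.+####+...............
191 .........................+##.+#####+..............
192 ..........................+#.#######..............
193 ..........................+#.#######..............
194 ...........................+.#######..............
195 .............................######+.............
[... 4501 characters left out ...]
..........
278 ..+++++++++++++###++..............................
279 ..+++++++++++++++##+..............................
280 ...+++++++++++++++#+..............................
281 ...++++++++++++++++#+.............................
282 ....++++++++++++++.++.............................
283 ......++++++++++++................................
284 ........+++++++++.................................
285 ..........+.......................................
286 ..................................................
287 ..................................................
288 ..................................................
289 ..................................................
58 0
43 0
59 0
33 0
52 0
56 0
```

```bash
python3 - <<'E'
from h import *
from plan import L,n
a=cam("scene"); s=sense(); print(s["time"],s["joint_vel"].round(3),s["force"].round(2))
B=L+[.007,0,0]
for az in(14.6,-5): X=np.array([np.cos(np.radians(az)),np.sin(np.radians(az)),0]); print("upright cup rim/bottom",proj(a,[B+X*.0085-[0,0,.1],B+X*.0085-[0,0,.15]]).round(1).tolist())
sb=a["img"][285:360,305:370];h=cv2.cvtColor(sb,cv2.COLOR_RGB2HSV)
ys,xs=np.nonzero(cv2.morphologyEx(((h[...,1]<60)&(h[...,2]>135)).astype(np.uint8),cv2.MORPH_OPEN,np.ones((3,3)))); print("tower blob",xs.mean()+305,ys.mean()+285,len(xs))
b=cam("top"); h=cv2.cvtColor(b["img"],cv2.COLOR_RGB2HSV)
print("tins left on counter?",((h[268:298,303:355,1]<75)&(h[268:298,303:355,2]>110)).sum())
E
```

```text
77.6 [ 0.001 -0.003 -0.002  0.     0.001 -0.003] [-0.49  0.02  0.61]
upright cup rim/bottom [[445.7, 265.7], [442.7, 280.1]]
upright cup rim/bottom [[444.8, 266.1], [441.7, 280.6]]
tower blob 336.17180616740086 311.9383259911894 227
tins left on counter? 94
```

```bash
python3 -c "
from station import ticket
print(ticket.finish_job())"
```

```text
the job is handed in; nothing more can be done
None
```

I put everything away and handed the job in at about 78 s of the 210 s; the hand-in gave no verdict.

- **Tins:** the squat tin went into the tower first, then the two tall ones. Only three tins were on the counter; I left the yellow look-alike alone. The top rim of the stack showed within about 1 px of where a full stack should be.
- **Hanger:** it hangs near the middle of the rail. It seated with about 5 N and was let go with nothing on it. It leans by about 0.1 rad, within the limit of 0.25 rad.
- **Dipper:** its hook sits on the hanger's lower loop. It seated with about 8 N, and I then let go and drew the gripper back. It leans by roughly 0.1 rad (limit 0.3 rad) and showed no motion in six pictures in a row.

These checks disagreed or stayed open:
- **Fingertips:** they are about 9 mm behind the reported TCP, not 25 mm ahead of it as stated. My first two closes on the squat tin therefore closed on nothing, until I lowered the gripper further.
- **Scene camera:** it reads about 7–9 mm too far in x over much of the scene compared with the top camera, so I corrected for it.
- **Tilting the gripper:** the moves cannot tilt the tool, so I got the 26° lean for the dipper by pushing the arm past its reach several times.
- **Counter check:** 94 light pixels remained where the tall tins had stood, against about 550 with the tins there. I took them for tile lines and did not look again, because all 16 picture views were used.
- **Bystanders:** I did not measure them again at the end.

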